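# Load the pot warmer

## Robot

A 6-joint arm with a two-finger parallel gripper is mounted at the origin on the work surface. World frame = base frame: x ahead of the robot, y to its left, z up, the work surface at z = 0. Lengths are in m, angles in degrees, forces in N, time in s.
With the tool pointing down it reaches from about 0.275 to 0.775 m from the base axis. Payload 14.6 kg.
Tool frame: the origin (TCP) lies at the very end of the fingers, on their centre line; the grasp point (between the pads) lies 19 mm behind it (manip.pinch_z is the distance from the TCP to the grasp point, in m); z points along the fingers, y is the direction in which the jaws open and shut (so a half turn about z gives the same grasp; the last joint's range is limited). The gripper opens to 85 mm and grips with 20 to 120 N. Pads are 22 mm wide; open, the fingers measure 114 mm over their backs; the gripper's body (76 mm by 85 mm) begins 54 mm behind the grasp point. The pads swing forward as they close: fully open they stand 13 mm farther back than shut.
Start: joints at [56.476, 15.075, -2.767, 72.158, 0, 81.102], TCP at [0.219, 0.477, 0.202] pointing down, gripper open.
Joint ranges: [-151.79, 151.79], [-50.71, 97.33], [-67.44, 78.34], [-121.81, 120.89], [-77.56, 73.72], [-180, 180]. Speed limits (degrees/s): [108.29, 108.29, 147.25, 159.86, 180, 180].

## Interface

Orientations are given as [roll, pitch, yaw] about the fixed x, y, z axes, in that order (R = Rz(yaw) Ry(pitch) Rx(roll)).
In Python, from station import manip gives the robot as it stands.
- The arm moves only by the shell command python3 -m crank 'ROWS' [FORCE]. ROWS is JSON, a list of rows, each a list of 3 entries, a list of its own where there are three numbers: the closure in counts, from 0 (fully open) to 255 (shut), then the shift along the tool's x, y, z in m, then the turn, a rotation vector about the tool's x, y, z in degrees. In form: [[claw, [tx, ty, tz], [wx, wy, wz]], ...]. A call has 1 to 12 rows; each row shifts and turns the commanded pose from where the row before left it, along the tool's axes as they then stand; what a row does not reach is not made up. A row lasts 1/10 s, in which the tool goes at most 50 mm and 8.59 degrees, less where a joint would pass 70% of its speed; a pose out of reach is approached as far as the arm can. A call is refused whole if a number of a shift passes 0.05 or a number of a turn 8.59, either way. A call with a gripper value outside its range is refused whole. The fingers move at their own pace and stop on an object; FORCE is the grip in N (left out, the last holds). Time passes only in rows, so rows that do not move let the fingers close. It gives the time, the measured TCP pose, the force and the opening at its end, in the units of the state.
- manip.get_state(): the state, without advancing time (a new reading comes with each control period).
- manip.capture(name): name is "scene" or "top" or "wrist"; returns the picture (420x560x3 uint8, red, green, blue); there is no depth.
- manip.camera_model(name): a dict with "intrinsics" (3x3 intrinsics, pixels), "world_from_camera" (4x4, takes a point from camera to world coordinates). Camera axes: x right, y down, z forward; pixel columns grow to the right and rows downward; lengths in m; the calibration is good to about 2 mm. The wrist camera is an equidistant fisheye: a pixel r from the principal point sees the ray r / f radians off the axis. A picture is of the moment at which its call begins: read the wrist's pose just before it. camera_model takes no time and is no camera call; for the wrist camera it gives the pose at the moment of the call.
- manip.finish_job(): hands the job in, once; it reports no verdict.
The state is a dict: "time_s": time; "joint_pos": joint angles; "dq": joint speeds; "tau": joint torques, N m; "ee_pos": TCP position; "eef_rot": TCP orientation; "force": force on the tool from outside, world axes, zero at the start; "wrist_torque": the same for the moment, N m; "width": finger opening in m.
Only numpy, scipy, OpenCV 4.12 (cv2) and the standard library are available. Lean on these libraries where they do the work, as an engineer would, in place of code of your own. Each camera call takes 0.05 s, during which the arm holds its last target.

## Task

Get the food pots warming: slide the saucer that stands in the way of the warmer's drawer across the shelf, without lifting it, so that it rests wholly on the round cork mat, and only then pull the drawer out to its stop. Nest every pot, upright and fully down, in a tapered well of its own in the drawer, push the drawer fully shut with the pots in it, and last turn the dial clockwise to its stop. Leave the bottle and the jar where they stand.

Things in the scene. Friction and masses are not known exactly. Their poses are not given: they have to be found in the camera images.
- warmer: White warmer fixed on the shelf, 180 deep (x) x 378 wide (y from -233 to +145) x 100 high; origin under the drawer chamber. Its own -x side is the front (front face at x = -90), facing the robot, turned by up to 0.1 rad. The drawer chamber spans y = -133 to +145 under a clear roof and with a clear back wall; the control box is at y = -233 to -133, with the dial on its top.
- drawer (a joint): Drawer of the warmer: 0 = fully shut, 0.12 m = pulled out to its stop (towards the warmer's -x). Slides with about 2 N of friction and stays where it is left. It may start a little ajar. Front panel 12 thick x 262 wide, from 12 to 88 above the shelf, outer face 12 in front of the warmer's front when shut. Low side walls 28 above the drawer floor; when it is fully out the wells' centres are 62 in front of the warmer's front face.
- drawer_handle (a point): Middle of the drawer's handle, a straight steel round bar 10 thick and 110 long, lying level along the warmer's y, 70 above the shelf; 35 clear between bar and drawer panel, free from above. Axes as the warmer's. Moves with the drawer.
- well0 (a point): Well 0 of the drawer (the one at the warmer's +y): upright open aluminium cone, 26 high, inner mouth 60 wide at the top narrowing to about 43 at the bottom; this point is on its axis at its bottom, on the drawer floor (18 above the shelf), z up. Any pot fits any well. A pot dropped in within 6 of the axis centres itself; a seated pot's origin lies about 2 above this point. Wells are 74 apart. Moves with the drawer.
- well1 (a point): Well 1 of the drawer (the middle one): upright open aluminium cone, 26 high, inner mouth 60 wide at the top narrowing to about 43 at the bottom; this point is on its axis at its bottom, on the drawer floor (18 above the shelf), z up. Any pot fits any well. A pot dropped in within 6 of the axis centres itself; a seated pot's origin lies about 2 above this point. Wells are 74 apart. Moves with the drawer.
- well2 (a point): Well 2 of the drawer (the one at the warmer's -y): upright open aluminium cone, 26 high, inner mouth 60 wide at the top narrowing to about 43 at the bottom; this point is on its axis at its bottom, on the drawer floor (18 above the shelf), z up. Any pot fits any well. A pot dropped in within 6 of the axis centres itself; a seated pot's origin lies about 2 above this point. Wells are 74 apart. Moves with the drawer.
- dial (a joint): Dial on top of the warmer's control box: 0 = off, grows as it is turned clockwise seen from above, 1.5 rad = stop (on). It starts between 0 and 0.15, stays where it is left, and takes about 0.03 N m.
- dial_grip (a point): Point on the dial's upright axis at the height to grip its raised bar, 137 above the shelf; the bar is 14 thick, 46 long, from 114 to 144 above the shelf; the bar runs along this point's x axis (turns with the dial).
- pot0: White ceramic food pot with a fixed steel lid, all one rigid piece, 130 g: conical body 44 wide at the foot, 64 wide at 30 up, lid top at 38 up (63 wide), and a round steel knob 22 wide on the axis from 38 up to 60 up. Origin at the centre of its foot, z up. Starts standing upright on the plate; all pots are alike. May be absent.
- pot1: White ceramic food pot with a fixed steel lid, all one rigid piece, 130 g: conical body 44 wide at the foot, 64 wide at 30 up, lid top at 38 up (63 wide), and a round steel knob 22 wide on the axis from 38 up to 60 up. Origin at the centre of its foot, z up. Starts standing upright on the plate; all pots are alike. May be absent.
- pot2: White ceramic food pot with a fixed steel lid, all one rigid piece, 130 g: conical body 44 wide at the foot, 64 wide at 30 up, lid top at 38 up (63 wide), and a round steel knob 22 wide on the axis from 38 up to 60 up. Origin at the centre of its foot, z up. Starts standing upright on the plate; all pots are alike. May be absent.
- plate: Fixed aluminium drying plate, 270 (x) x 150 (y) x 3 thick, on which the pots start; left or right of the drawer. Origin at the centre of its underside.
- saucer: White ceramic saucer, 250 g, 116 wide at the rim, 84 at the foot, 16 high, wall 4, inner floor 5 above its underside and about 76 wide, sides flaring at 45 degrees. Origin at the centre of its underside. Starts on the shelf in front of the drawer, in its way. Slides easily and can be dragged by a finger reaching down inside it and bearing on its inner side.
- mat: Round cork mat, 156 wide, so thin (1 mm) that things slide onto it without a step; fixed; left or right of the drawer, on the side without the plate. Origin at its centre on the shelf.
- bottle: Bystander: closed glass bottle, 60 wide, 170 high, origin at the centre of its foot.
- jar: Bystander: glass jar with aluminium lid, 72 wide, 100 high, origin at the centre of its foot.

How it is judged (in metres and radians):
On the way, in this order (a step that is already met when the one before it is completed fails the run):
1. the saucer rests on the cork mat while the drawer is still in (horizontal distance between saucer and mat below 0.019 m and linear speed of saucer below 0.02 m/s and value of joint drawer below 0.03 m), for 0.2 s.
2. the drawer is pulled out to its stop (value of joint drawer above 0.114 m), for 0.2 s.
3. every pot is nested in a well of the drawer, the drawer still out and the dial not yet turned on (((horizontal distance between pot0 and well0 below 0.004 m and z of pot0 in the frame of well0 below 0.007 m) or (horizontal distance between pot0 and well1 below 0.004 m and z of pot0 in the frame of well1 below 0.007 m) or (horizontal distance between pot0 and well2 below 0.004 m and z of pot0 in the frame of well2 below 0.007 m)) and ((horizontal distance between pot1 and well0 below 0.004 m and z of pot1 in the frame of well0 below 0.007 m) or (horizontal distance between pot1 and well1 below 0.004 m and z of pot1 in the frame of well1 below 0.007 m) or (horizontal distance between pot1 and well2 below 0.004 m and z of pot1 in the frame of well2 below 0.007 m)) and ((horizontal distance between pot2 and well0 below 0.004 m and z of pot2 in the frame of well0 below 0.007 m) or (horizontal distance between pot2 and well1 below 0.004 m and z of pot2 in the frame of well1 below 0.007 m) or (horizontal distance between pot2 and well2 below 0.004 m and z of pot2 in the frame of well2 below 0.007 m)) and angle between each of pot0, pot1, pot2's own z axis and vertical below 0.08 rad and value of joint drawer above 0.08 m and value of joint dial below 0.6 rad), for 0.2 s.
4. the drawer is pushed shut with the pots nested, the dial not yet turned on (((horizontal distance between pot0 and well0 below 0.004 m and z of pot0 in the frame of well0 below 0.007 m) or (horizontal distance between pot0 and well1 below 0.004 m and z of pot0 in the frame of well1 below 0.007 m) or (horizontal distance between pot0 and well2 below 0.004 m and z of pot0 in the frame of well2 below 0.007 m)) and ((horizontal distance between pot1 and well0 below 0.004 m and z of pot1 in the frame of well0 below 0.007 m) or (horizontal distance between pot1 and well1 below 0.004 m and z of pot1 in the frame of well1 below 0.007 m) or (horizontal distance between pot1 and well2 below 0.004 m and z of pot1 in the frame of well2 below 0.007 m)) and ((horizontal distance between pot2 and well0 below 0.004 m and z of pot2 in the frame of well0 below 0.007 m) or (horizontal distance between pot2 and well1 below 0.004 m and z of pot2 in the frame of well1 below 0.007 m) or (horizontal distance between pot2 and well2 below 0.004 m and z of pot2 in the frame of well2 below 0.007 m)) and angle between each of pot0, pot1, pot2's own z axis and vertical below 0.08 rad and value of joint drawer below 0.006 m and value of joint dial below 0.6 rad), for 0.2 s.
5. the dial is turned to its stop (value of joint dial above 1.35 rad), for 0.1 s.
At the end, for the whole second after the job is handed in: Drawer shut (within 8 mm), every pot nested in a well (axis within 4 mm, origin less than 7 mm above the well's bottom, upright within 0.08 rad) and at rest, dial above 1.35 rad, saucer at rest with its centre within 19 mm of the mat's centre (horizontal distance between saucer and mat below 0.019 m and linear speed of each of saucer, pot0, pot1, pot2 below 0.02 m/s and ((horizontal distance between pot0 and well0 below 0.004 m and z of pot0 in the frame of well0 below 0.007 m) or (horizontal distance between pot0 and well1 below 0.004 m and z of pot0 in the frame of well1 below 0.007 m) or (horizontal distance between pot0 and well2 below 0.004 m and z of pot0 in the frame of well2 below 0.007 m)) and ((horizontal distance between pot1 and well0 below 0.004 m and z of pot1 in the frame of well0 below 0.007 m) or (horizontal distance between pot1 and well1 below 0.004 m and z of pot1 in the frame of well1 below 0.007 m) or (horizontal distance between pot1 and well2 below 0.004 m and z of pot1 in the frame of well2 below 0.007 m)) and ((horizontal distance between pot2 and well0 below 0.004 m and z of pot2 in the frame of well0 below 0.007 m) or (horizontal distance between pot2 and well1 below 0.004 m and z of pot2 in the frame of well1 below 0.007 m) or (horizontal distance between pot2 and well2 below 0.004 m and z of pot2 in the frame of well2 below 0.007 m)) and angle between each of pot0, pot1, pot2's own z axis and vertical below 0.08 rad and value of joint drawer below 0.008 m and value of joint dial above 1.35 rad); the robot touches nothing.
It fails at once if the saucer is lifted (its origin more than 25 mm above the shelf) (height (world z) of saucer above 0.025 m).
It fails at once if the bottle or the jar is moved by more than 30 mm or tipped (distance of any of bottle, jar from where it was at the start of the episode above 0.03 m or angle between any of bottle, jar's own z axis and vertical above 0.4 rad).
Of pot0, pot1, pot2 only 2 to 3 are there at a start; the rules pass over those that are not, and their reading is None.
At some moment in a run one of saucer, pot0, pot1, pot2 may be knocked a few centimetres aside while the robot is not near it.
Once in a run the grip may slacken for a moment while it holds something.
It also fails if it takes over 210 s, if anything falls off the work surface, if the arm or the gripper's body presses on something with over 40 N, if the wrist force passes 120 N, or if a joint passes its speed limit or range.

## Working session

There is one attempt and no reset: what is moved stays moved. The work goes in short steps, Python scripts to look and compute and a shell command to move; the robot and the scene stay as the last step left them, time stands still between calls to the robot, and variables do not carry over. Pictures are saved under pics/ and viewed, and the job is handed in when it is done.

```bash
ls -la; mkdir -p pics; python3 - <<'E'
from station import manip
import cv2, numpy as np
np.set_printoptions(precision=4,suppress=True)
print(manip.get_state(), manip.pinch_z)
for n in ("scene","top","wrist"):
    m=manip.camera_model(n); print(n, np.array(m["intrinsics"]).tolist(), np.array(m["world_from_camera"]))
    im=manip.capture(n); cv2.imwrite(f"pics/{n}0.png", im[:,:,::-1])
E
```

```text
total 12
drwxr-xr-x  3 agent agent 4096 Dec  7 14:52 .
drwxr-xr-x 23 root  root  4096 Dec  7 14:52 ..
drwxr-xr-x  2 agent agent 4096 Dec  7 14:52 pics
{'time_s': 0.0, 'joint_pos': array([56.4758, 15.0984, -2.8039, 72.1577,  0.0007, 81.102 ]), 'dq': array([-0.0264, -0.0739, -0.0463,  0.0262,  0.1083, -0.046 ]), 'tau': array([  0.0015, -63.761 ,  38.4568,   0.0137,   0.    ,   0.    ]), 'ee_pos': array([0.2186, 0.477 , 0.2018]), 'eef_rot': array([-179.9409,   -0.01  ,  155.3738]), 'force': array([ 0.4916,  0.8494, -0.273 ]), 'wrist_torque': array([-0.0098,  0.016 ,  0.0205]), 'width': 0.0852469411292888} 0.0187
scene [[398.06484742262336, 0.0, 279.2199858298557], [0.0, 398.06484742262336, 205.981428650502], [0.0, 0.0, 1.0]] [[-0.7818  0.3956 -0.4821  1.0915]
 [ 0.6235  0.5056 -0.5963  0.6485]
 [ 0.0079 -0.7667 -0.6419  0.8184]
 [ 0.      0.      0.      1.    ]]
top [[456.91300941196573, 0.0, 278.8502947327357], [0.0, 456.91300941196573, 211.38450529475742], [0.0, 0.0, 1.0]] [[ 0.0246 -0.9991  0.0331  0.5032]
 [-0.9997 -0.0247 -0.0007 -0.018 ]
 [ 0.0015 -0.0331 -0.9995  1.1001]
 [ 0.      0.      0.      1.    ]]
wrist [[325.19226210127806, 0.0, 280.45998006003623], [0.0, 325.19226210127806, 210.67283849666902], [0.0, 0.0, 1.0]] [[ 0.4173  0.8614  0.2894  0.1441]
 [ 0.9088 -0.395  -0.1347  0.5114]
 [-0.0017  0.3193 -0.9477  0.3735]
 [ 0.      0.      0.      1.    ]]
```

View pics/scene0.png

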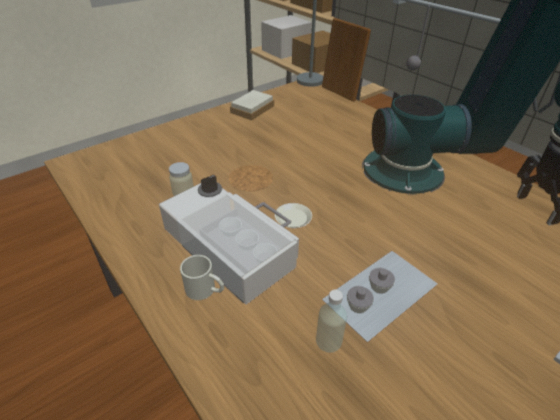

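View pics/top0.png

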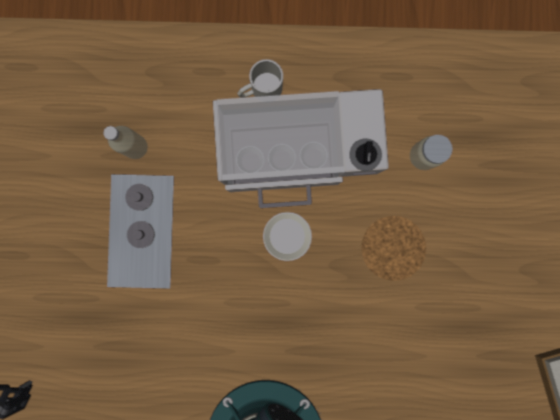

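View pics/wrist0.png

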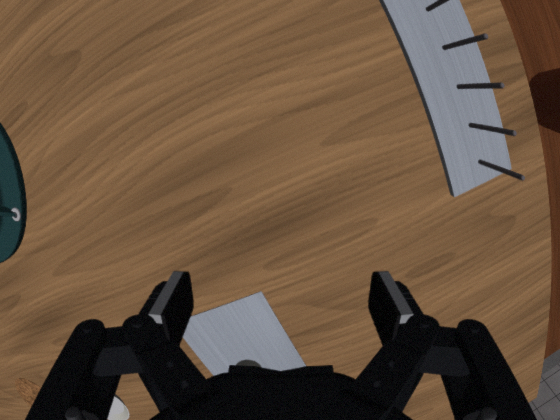

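Top view: two pots at about (140,197) and (141,235), saucer at (287,237), mat at (394,247), handle bar at y≈205, dial at (366,154), bottle at (115,135) and jar at (435,150). Next I'll zoom in and measure.

```bash
cat > h.py <<'E'
from station import manip
import cv2, numpy as np
np.set_printoptions(precision=4,suppress=True)
def ray(n,u,v,m=None):
    m=m or manip.camera_model(n); K=np.array(m["intrinsics"]); T=np.array(m["world_from_camera"])
    x=(u-K[0,2])/K[0,0]; y=(v-K[1,2])/K[1,1]
    if n=="wrist":
        r=np.hypot(x,y); d=np.array([x/r*np.sin(r),y/r*np.sin(r),np.cos(r)]) if r>0 else np.array([0,0,1.])
    else: d=np.array([x,y,1.])
    return T[:3,3],T[:3,:3]@d
def px2w(n,u,v,z,m=None):
    o,d=ray(n,u,v,m); return o+d*(z-o[2])/d[2]
def w2px(n,p,m=None):
    m=m or manip.camera_model(n); K=np.array(m["intrinsics"]); T=np.array(m["world_from_camera"])
    c=T[:3,:3].T@(np.array(p)-T[:3,3])
    if n=="wrist":
        r=np.hypot(c[0],c[1]); th=np.arctan2(r,c[2]); x,y=c[0]/r*th,c[1]/r*th
    else: x,y=c[0]/c[2],c[1]/c[2]
    return np.array([K[0,0]*x+K[0,2],K[1,1]*y+K[1,2]])
def crop(im,u0,v0,u1,v1,s,name):
    cv2.imwrite(name,cv2.resize(im[v0:v1,u0:u1],None,fx=s,fy=s,interpolation=cv2.INTER_CUBIC))
E
python3 - <<'E'
from h import *
im=cv2.imread("pics/top0.png")
crop(im,200,80,400,230,4,"pics/t_warm.png")
crop(im,100,115,260,235,5,"pics/t_left.png")
crop(im,250,180,450,290,4,"pics/t_sm.png")
E
```

```text
(no output)
```

View pics/t_warm.png

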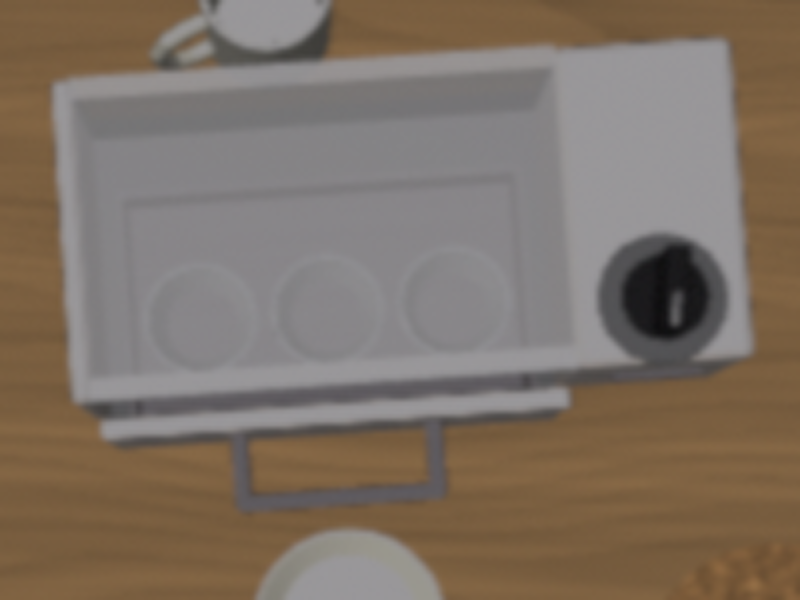

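View pics/t_left.png

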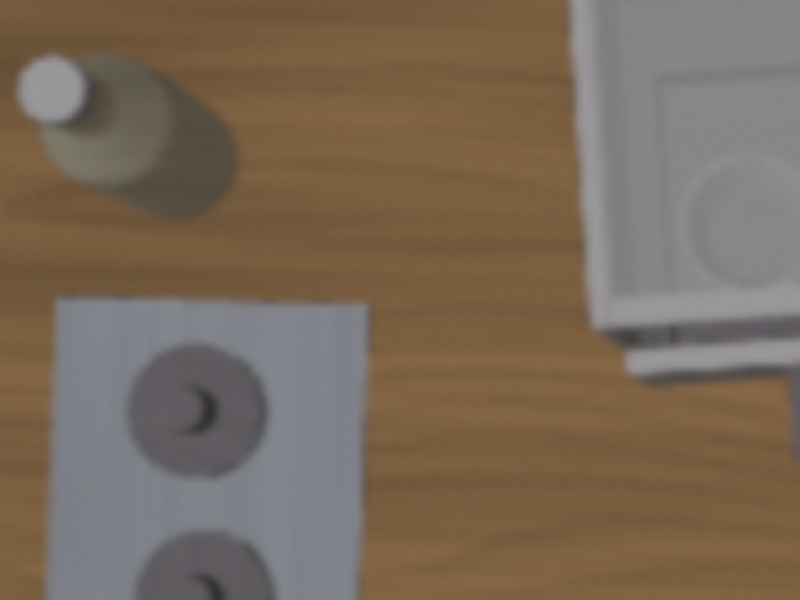

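View pics/t_sm.png

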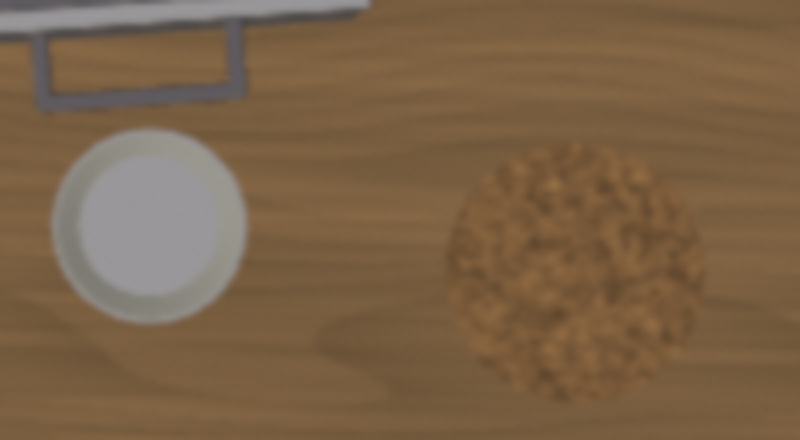

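```bash
python3 - <<'E'
from h import *
def q(name,u0,v0,s,x,y,z):
    u=u0+(x+.5)/s-.5; v=v0+(y+.5)/s-.5
    p=px2w("top",u,v,z); print(name,round(u,1),round(v,1),p[:2]); return p
a=q("hL",200,80,4,243,501,.07); b=q("hR",200,80,4,441,490,.07)
print("handle mid",(a+b)/2,"len",np.linalg.norm(a-b)," warmer yaw deg",np.degrees(np.arctan2(-(b-a)[0],-(b-a)[1])*-1))
c=q("wFL",200,80,4,78,402,.1); d=q("wFR",200,80,4,748,353,.1); e=q("wBR",200,80,4,730,40,.1); f=q("wBL",200,80,4,53,84,.1)
for p,r in((c,d),(f,e)): print("width",np.linalg.norm(p-r),"yaw",np.degrees(np.arctan2((r-p)[0],-(r-p)[1])))
print("depth",np.linalg.norm(d-e),np.linalg.norm(c-f))
q("dial base",200,80,4,664,298,.1)
q("w0",200,80,4,203,318,.044);q("w1",200,80,4,329,308,.044);q("w2",200,80,4,456,299,.044)
q("saucer",250,180,4,150,226,.016); q("mat",250,180,4,577,271,.001)
q("pot A",100,115,5,197,411,.033); q("potB?",100,115,5,205,597,.033)
q("bottlefoot?",100,115,5,110,125,.0)
im=cv2.imread("pics/top0.png")
crop(im,95,165,195,300,4,"pics/t_plate.png")
E
```

```text
hL 260.4 204.9 [0.551  0.0234]
hR 309.9 202.1 [ 0.56   -0.0882]
handle mid [ 0.5555 -0.0324  0.07  ] len 0.11190592505109988  warmer yaw deg 4.598552657668783
wFL 219.1 180.1 [0.6017 0.1141]
wFR 386.6 167.9 [ 0.6378 -0.2531]
wBR 382.1 89.6 [ 0.8112 -0.2402]
wBL 212.9 100.6 [0.7773 0.133 ]
width 0.36893459596320327 yaw 5.616343490307906
width 0.37471278915772743 yaw 5.187027749442306
depth 0.17380997605467063 0.1765752742444321
dial base 365.6 154.1 [ 0.667  -0.2064]
w0 250.4 159.1 [0.6579 0.0504]
w1 281.9 156.6 [ 0.6655 -0.0226]
w2 313.6 154.4 [ 0.6726 -0.0962]
saucer 287.1 236.1 [ 0.481  -0.0398]
mat 393.9 247.4 [ 0.46  -0.297]
pot A 139.0 196.8 [0.5646 0.3091]
potB? 140.6 234.0 [0.4779 0.3023]
bottlefoot? 121.6 139.6 [0.7041 0.3661]
```

View pics/t_plate.png

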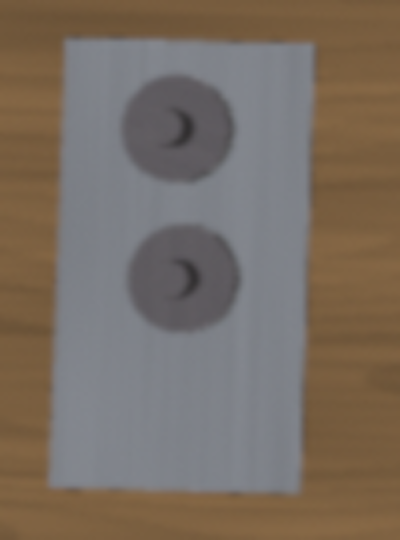

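Measurements agree with the given sizes: handle length is 112 mm against 110, well spacing 74 mm, warmer yaw about 5.4°, and the drawer is about 8 mm ajar. Two pots are present. I'll go to the saucer now.

```bash
python3 -m crank '[[255,[0,0,0],[0,0,-8.2]],[255,[0,0,0],[0,0,-8.2]],[255,[0,0,0],[0,0,-8.2]],[255,[-0.02,-0.04,0],[0,0,0]],[255,[-0.02,-0.04,0],[0,0,0]],[255,[-0.02,-0.04,0],[0,0,0]],[255,[-0.02,-0.04,0],[0,0,0]],[255,[-0.02,-0.04,0],[0,0,0]],[255,[-0.02,-0.04,0],[0,0,0]],[255,[-0.02,-0.04,0],[0,0,0]],[255,[-0.02,-0.04,0],[0,0,0]]]'; python3 -m crank '[[255,[-0.02,-0.04,0],[0,0,0]],[255,[-0.02,-0.04,0],[0,0,0]],[255,[-0.02,-0.04,0],[0,0,0]],[255,[-0.02,-0.04,0],[0,0,0]],[255,[0,0,0],[0,0,0]]]'
```

```text
time_s: 1.25
ee_pos: [0.3789, 0.1554, 0.2023]
eef_rot: [180.0, 0.0, 180.0]
force: [2.1, 0.5, -0.0]
width: -0.0002
time_s: 1.75
ee_pos: [0.4604, -0.0068, 0.2018]
eef_rot: [-180.0, 0.0, 179.7]
force: [0.6, 0.2, -0.1]
width: -0.0
```

```bash
python3 -m crank '[[255,[-0.02,-0.038,0],[0,0,0]],[255,[0,0,0.04],[0,0,0]],[255,[0,0,0],[0,0,0]]]'; python3 - <<'E'
from h import *
print(manip.get_state()["ee_pos"],w2px("wrist",[.481,-.0398,.016]))
cv2.imwrite("pics/w1.png",manip.capture("wrist")[:,:,::-1])
E
```

```text
time_s: 2.05
ee_pos: [0.4762, -0.0406, 0.1589]
eef_rot: [179.9, -0.4, 179.9]
force: [-0.5, 1.2, 0.1]
width: 0.0
[ 0.4762 -0.0406  0.1589] [281.3628 193.5572]
```

View pics/w1.png

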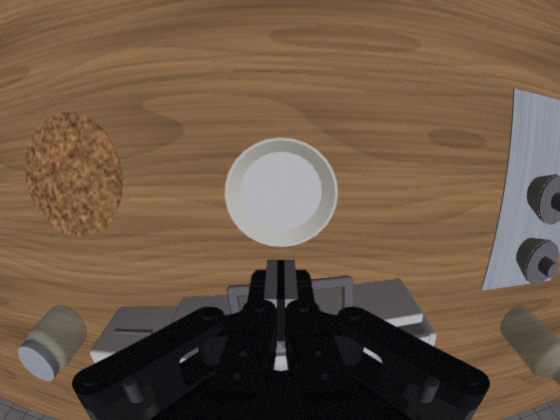

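The wrist view shows the saucer centred at (281,192), against a prediction of (281,194), so the position holds. I'll reach down inside it.

```bash
python3 -m crank '[[255,[-0.005,-0.005,0.045],[0,0,0]],[255,[0,-0.005,0.045],[0,0,0]],[255,[0,0,0.035],[0,0,0]],[255,[0,0,0],[0,0,0]],[255,[0,0,0.015],[0,0,0]],[255,[0,0,0.008],[0,0,0]],[255,[0,0,0],[0,0,0]],[255,[0,0,0],[0,0,0]]]'
```

```text
time_s: 2.9
ee_pos: [0.4842, -0.0508, 0.0156]
eef_rot: [-180.0, 0.1, 180.0]
force: [-0.2, -0.3, 0.2]
width: -0.0001
```

```bash
python3 -m crank '[[255,[0,0,0.006],[0,0,0]],[255,[0,-0.01,0],[0,0,0]],[255,[0,-0.012,0],[0,0,0]],[255,[0.001,-0.012,0],[0,0,0]],[255,[0.002,-0.015,0],[0,0,0]],[255,[0.002,-0.015,0],[0,0,0]],[255,[0.002,-0.015,0],[0,0,0]],[255,[0.002,-0.015,0],[0,0,0]],[255,[0.002,-0.015,0],[0,0,0]],[255,[0.002,-0.015,0],[0,0,0]],[255,[0.001,-0.008,0],[0,0,0]],[255,[0,0,0],[0,0,0]]]'; python3 - <<'E'
from h import *
print(manip.get_state()["ee_pos"])
cv2.imwrite("pics/w2.png",manip.capture("wrist")[:,:,::-1])
E
```

```text
time_s: 4.1
ee_pos: [0.4694, -0.1839, 0.0083]
eef_rot: [-180.0, 0.0, 179.9]
force: [0.1, -0.6, -0.7]
width: 0.0001
[ 0.4694 -0.1839  0.0083]
```

View pics/w2.png

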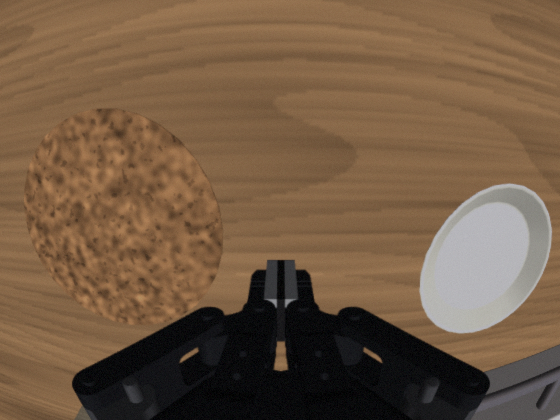

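The saucer was left behind, centred at about (487,258) in the wrist view. I'll locate it again with both cameras.

```bash
python3 - <<'E'
from h import *
print(px2w("wrist",486,258,.012), w2px("wrist",[.46,-.297,0.001]))
im=manip.capture("top")[:,:,::-1]; cv2.imwrite("pics/t2.png",im)
crop(im,220,180,420,300,4,"pics/t2c.png")
E
```

```text
[ 0.4778 -0.0447  0.012 ] [107.501  229.0332]
```

View pics/t2c.png

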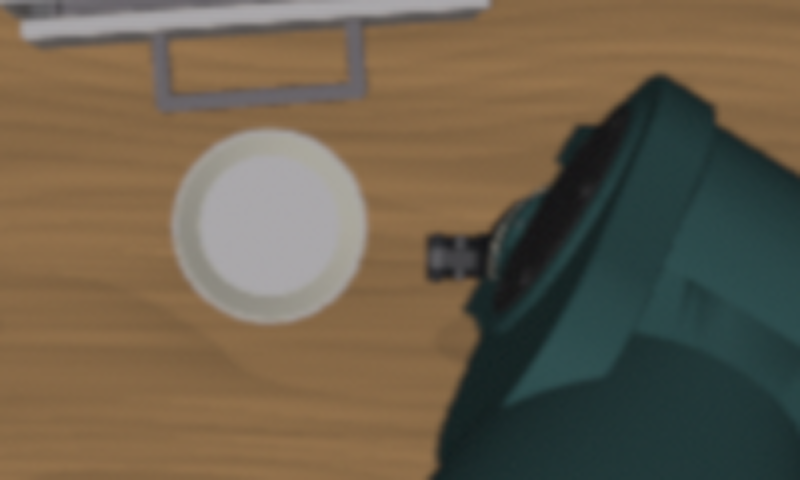

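```bash
python3 -m crank '[[255,[0,0,-0.045],[0,0,0]],[255,[-0.004,0.045,0],[0,0,0]],[255,[-0.004,0.045,0],[0,0,0]],[255,[-0.003,0.045,0],[0,0,0]],[255,[0,0.004,0],[0,0,0]],[255,[0,0,0],[0,0,0]]]';python3 -m crank '[[255,[0,0,0.015],[0,0,0]],[255,[0,0,0.015],[0,0,0]],[255,[0,0,0],[0,0,0]],[255,[0,0,0],[0,0,0]]]'; python3 - <<'E'
from h import *
s=manip.get_state(); print(s["ee_pos"]); print(w2px("wrist",s["ee_pos"]))
cv2.imwrite("pics/w3.png",manip.capture("wrist")[:,:,::-1])
E
```

```text
time_s: 4.8
ee_pos: [0.4804, -0.0424, 0.0533]
eef_rot: [180.0, -0.0, -179.8]
force: [-0.2, -0.9, -0.2]
width: -0.0002
time_s: 5.2
ee_pos: [0.4805, -0.0445, 0.0235]
eef_rot: [180.0, -0.0, 179.9]
force: [0.4, -0.1, -0.5]
width: -0.0003
[ 0.4805 -0.0445  0.0235]
[280.9416 250.1767]
```

View pics/w3.png

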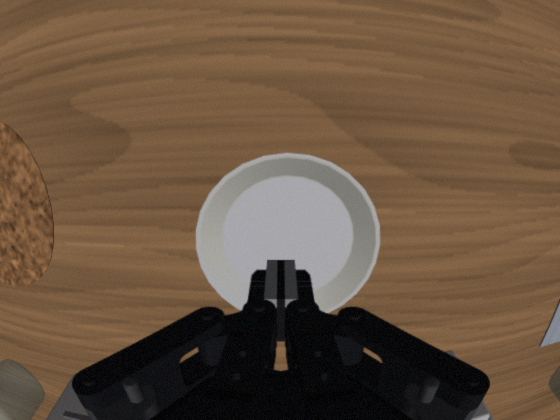

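```bash
python3 - <<'E'
from h import *
e=manip.get_state()["ee_pos"]
for dx in (-.011,0,.011):
  print(dx,[(dz,w2px("wrist",e+[dx,0,dz])[1].round(1)) for dz in (0,.005,.01,.015,.02,.03,.04)])
im=cv2.imread("pics/w3.png"); crop(im,180,140,400,300,3.6,"pics/w3c.png")
im=manip.capture("scene")[:,:,::-1]; crop(im,220,180,340,260,6,"pics/s3c.png"); print(w2px("scene",e))
E
```

```text
-0.011 [(0, np.float64(232.7)), (0.005, np.float64(236.2)), (0.01, np.float64(239.8)), (0.015, np.float64(243.6)), (0.02, np.float64(247.6)), (0.03, np.float64(256.3)), (0.04, np.float64(266.1))]
0 [(0, np.float64(250.1)), (0.005, np.float64(253.9)), (0.01, np.float64(257.9)), (0.015, np.float64(262.0)), (0.02, np.float64(266.4)), (0.03, np.float64(275.9)), (0.04, np.float64(286.4))]
0.011 [(0, np.float64(266.7)), (0.005, np.float64(270.7)), (0.01, np.float64(275.0)), (0.015, np.float64(279.4)), (0.02, np.float64(284.1)), (0.03, np.float64(294.1)), (0.04, np.float64(305.2))]
[292.0082 211.6343]
```

View pics/w3c.png

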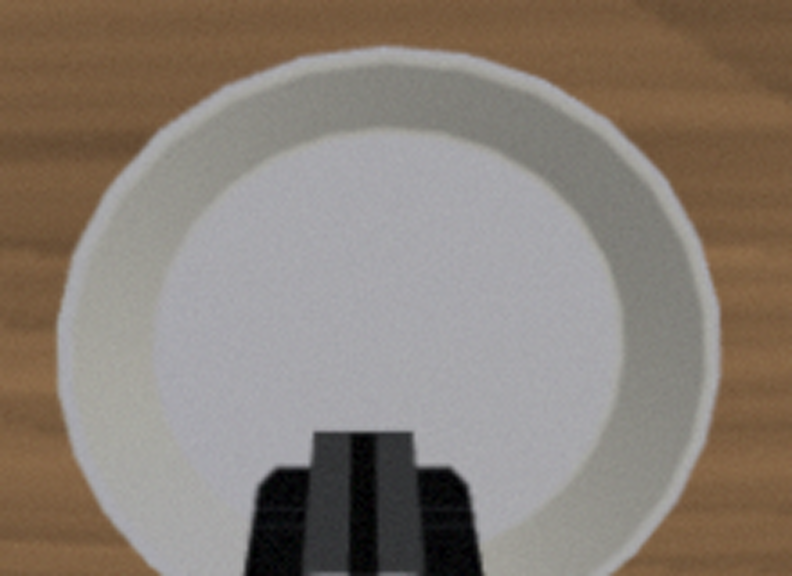

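View pics/s3c.png

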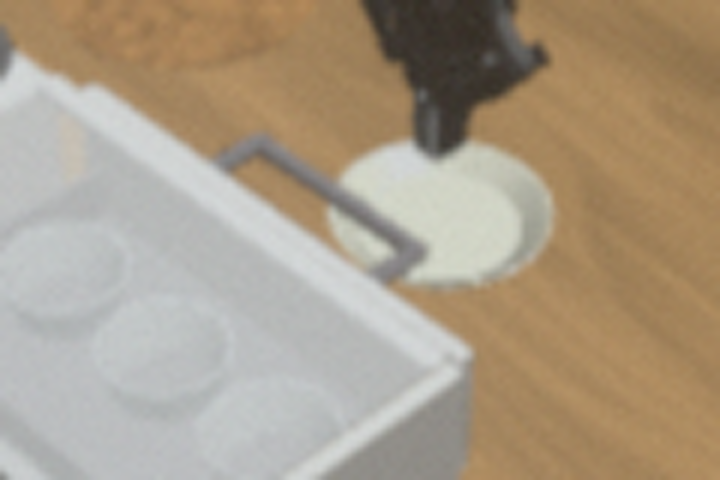

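Both cameras show the fingertips about 15 to 18 mm higher than the reported TCP. That explains the miss: the fingers passed over the rim. I'll find the true tip offset by touching the saucer floor gently.

```bash
python3 -m crank '[[255,[0,0,0.008],[0,0,0]],[255,[0,0,0],[0,0,0]],[255,[0,0,0],[0,0,0]]]'; python3 -m crank '[[255,[0,0,0.006],[0,0,0]],[255,[0,0,0],[0,0,0]],[255,[0,0,0],[0,0,0]]]'; python3 -m crank '[[255,[0,0,0.003],[0,0,0]],[255,[0,0,0],[0,0,0]],[255,[0,0,0],[0,0,0]]]'
```

```text
time_s: 5.6
ee_pos: [0.4804, -0.0438, 0.0152]
eef_rot: [180.0, -0.0, 180.0]
force: [0.6, 0.4, -0.1]
width: 0.0002
time_s: 5.9
ee_pos: [0.4804, -0.0438, 0.0091]
eef_rot: [180.0, -0.0, 180.0]
force: [-0.5, 0.2, -0.5]
width: 0.0001
time_s: 6.2
ee_pos: [0.4805, -0.0439, 0.0062]
eef_rot: [180.0, -0.0, 180.0]
force: [-0.6, 0.1, 0.8]
width: -0.0001
```

```bash
python3 - <<'E'
from h import *
im=manip.capture("scene")[:,:,::-1]; crop(im,220,160,340,250,6,"pics/s4c.png"); e=manip.get_state()["ee_pos"];print(e,(w2px("scene",e)-[220,160])*6)
E
```

```text
[ 0.4805 -0.0439  0.0063] [432.221  336.0169]
```

View pics/s4c.png

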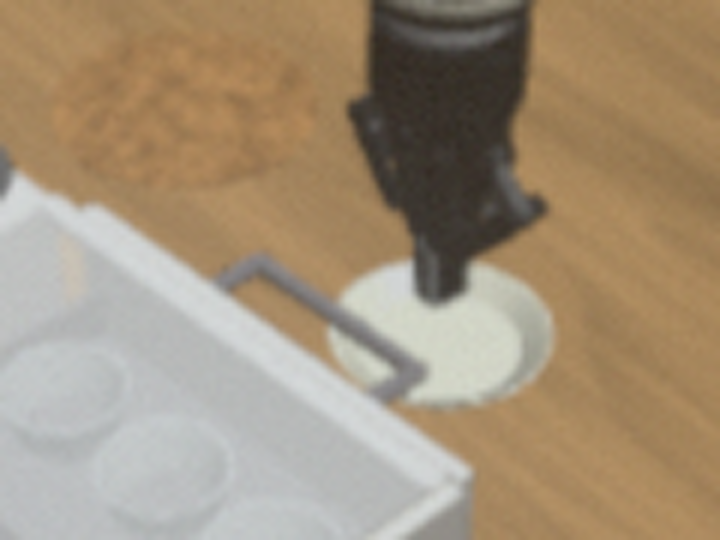

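The tip at (438,302) in the crop is still about 6 px above the projected TCP at (432,336). I'll continue down in small steps.

```bash
python3 -m crank '[[255,[0,0,0.004],[0,0,0]],[255,[0,0,0],[0,0,0]],[255,[0,0,0],[0,0,0]]]'; python3 -m crank '[[255,[0,0,0.003],[0,0,0]],[255,[0,0,0],[0,0,0]],[255,[0,0,0],[0,0,0]]]'; python3 -m crank '[[255,[0,0,0.003],[0,0,0]],[255,[0,0,0],[0,0,0]],[255,[0,0,0],[0,0,0]]]'
```

```text
time_s: 6.55
ee_pos: [0.4804, -0.0438, 0.0021]
eef_rot: [180.0, -0.0, 180.0]
force: [0.4, 0.5, 0.1]
width: 0.0
time_s: 6.85
ee_pos: [0.4805, -0.0439, -0.0008]
eef_rot: [180.0, -0.0, 180.0]
force: [-1.1, 0.1, -0.0]
width: -0.0002
time_s: 7.15
ee_pos: [0.4804, -0.0438, -0.0038]
eef_rot: [180.0, -0.0, 180.0]
force: [0.0, 0.8, -0.7]
width: -0.0004
```

```bash
python3 -m crank '[[255,[0,0,0.003],[0,0,0]],[255,[0,0,0],[0,0,0]],[255,[0,0,0],[0,0,0]]]'; python3 -m crank '[[255,[0,0,0.002],[0,0,0]],[255,[0,0,0],[0,0,0]],[255,[0,0,0],[0,0,0]]]'
```

```text
time_s: 7.45
ee_pos: [0.4805, -0.0438, -0.0068]
eef_rot: [180.0, -0.0, 180.0]
force: [0.2, -0.4, 0.6]
width: 0.0001
time_s: 7.75
ee_pos: [0.4805, -0.0438, -0.0088]
eef_rot: [180.0, -0.0, 180.0]
force: [-0.2, -0.4, -0.8]
width: 0.0002
```

```bash
python3 -m crank '[[255,[0,0,0.0015],[0,0,0]],[255,[0,0,0],[0,0,0]],[255,[0,0,0],[0,0,0]]]'; python3 -m crank '[[255,[0,0,0.0015],[0,0,0]],[255,[0,0,0],[0,0,0]],[255,[0,0,0],[0,0,0]]]'; python3 - <<'E'
from h import *
im=manip.capture("scene")[:,:,::-1]; crop(im,220,160,340,250,6,"pics/s5c.png"); e=manip.get_state()["ee_pos"];print(e,(w2px("scene",e)-[220,160])*6)
E
```

```text
time_s: 8.05
ee_pos: [0.4805, -0.0439, -0.0102]
eef_rot: [180.0, -0.0, 180.0]
force: [-0.1, 0.5, -0.2]
width: 0.0001
time_s: 8.35
ee_pos: [0.4805, -0.0439, -0.0118]
eef_rot: [180.0, -0.0, 180.0]
force: [-0.0, 0.5, 0.6]
width: 0.0001
[ 0.4805 -0.0438 -0.0117] [431.2884 362.0803]
```

View pics/s5c.png

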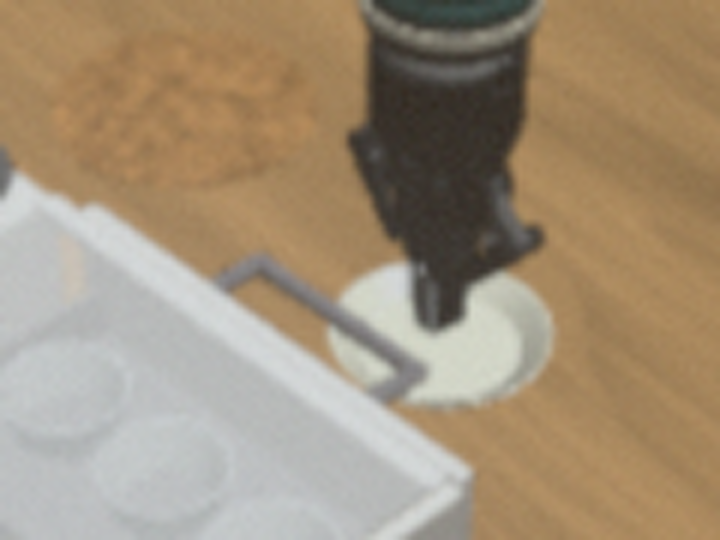

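```bash
python3 -m crank '[[255,[0,0,0.0015],[0,0,0]],[255,[0,0,0],[0,0,0]],[255,[0,0,0],[0,0,0]]]'; python3 -m crank '[[255,[0,0,0.0015],[0,0,0]],[255,[0,0,0],[0,0,0]],[255,[0,0,0],[0,0,0]]]'
```

```text
time_s: 8.7
ee_pos: [0.4805, -0.0439, -0.0133]
eef_rot: [180.0, -0.0, 180.0]
force: [-0.5, -0.2, 0.2]
width: -0.0004
time_s: 9.0
ee_pos: [0.4805, -0.0439, -0.0148]
eef_rot: [180.0, -0.0, 180.0]
force: [0.1, -0.4, 0.1]
width: 0.0001
```

```bash
python3 -m crank '[[255,[0,0,0.001],[0,0,0]],[255,[0,0,0],[0,0,0]],[255,[0,0,0],[0,0,0]]]'; python3 -m crank '[[255,[0,0,0.001],[0,0,0]],[255,[0,0,0],[0,0,0]],[255,[0,0,0],[0,0,0]]]'
```

```text
time_s: 9.3
ee_pos: [0.4805, -0.0439, -0.0157]
eef_rot: [180.0, -0.0, 180.0]
force: [-0.7, 0.4, -0.6]
width: -0.0001
time_s: 9.6
ee_pos: [0.4805, -0.0438, -0.0167]
eef_rot: [180.0, -0.0, 180.0]
force: [0.9, 0.4, -0.3]
width: -0.0003
```

```bash
python3 - <<'E'
from h import *
im=manip.capture("scene")[:,:,::-1]; crop(im,270,190,320,225,14,"pics/s6c.png"); e=manip.get_state()["ee_pos"]
for z in (-.0167,0,.005,.008,.012):print(z,(w2px("scene",[e[0],e[1],z])-[270,190])*14)
im=manip.capture("wrist")[:,:,::-1];cv2.imwrite("pics/w6.png",im)
E
```

```text
-0.0167 [305.5532 441.3752]
0 [307.6837 385.3813]
0.005 [308.3288 368.4267]
0.008 [308.7175 358.2114]
0.012 [309.2376 344.5411]
```

View pics/s6c.png

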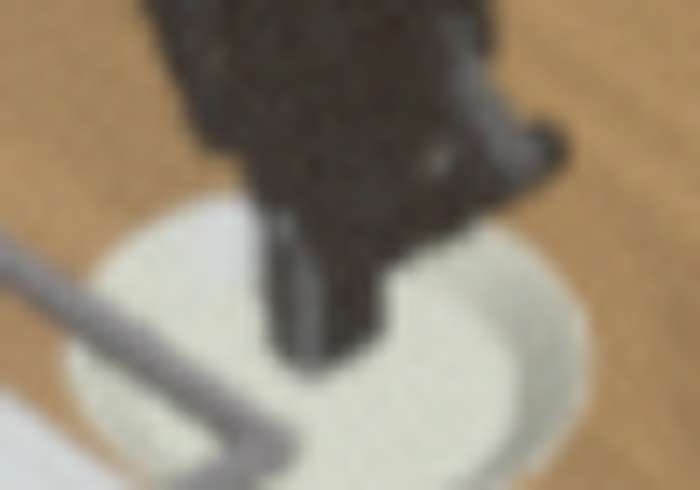

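View pics/w6.png

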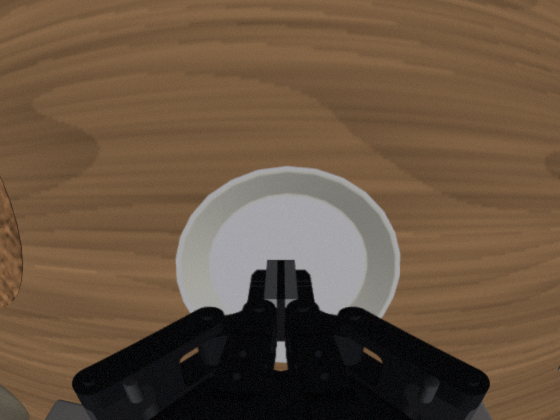

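The fingertip corner at about (310,375) is now well below the rim and close to the saucer floor. I'll start the drag slowly and check after a short stretch.

```bash
python3 -m crank '[[255,[0,-0.01,0],[0,0,0]],[255,[0,-0.01,0],[0,0,0]],[255,[0,-0.005,0],[0,0,0]],[255,[0,-0.005,0],[0,0,0]],[255,[0.001,-0.006,0],[0,0,0]],[255,[0.001,-0.008,0],[0,0,0]],[255,[0.001,-0.008,0],[0,0,0]],[255,[0,0,0],[0,0,0]]]'; python3 - <<'E'
from h import *
im=manip.capture("wrist")[:,:,::-1];cv2.imwrite("pics/w7.png",im)
E
```

```text
time_s: 10.5
ee_pos: [0.4775, -0.0969, -0.0167]
eef_rot: [-180.0, 0.0, 179.9]
force: [-0.4, -0.0, -0.3]
width: -0.0002
```

View pics/w7.png

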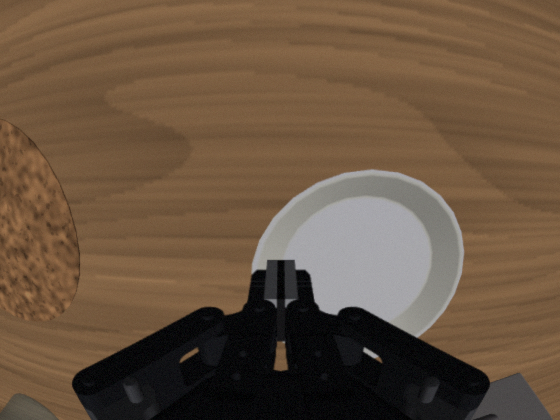

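```bash
python3 - <<'E'
from h import *
print(px2w("wrist",358,258,.012))
e=manip.get_state()["ee_pos"]
for c in ((.4805,-.0398),(.479,-.06)): print(w2px("wrist",[*c,.005]))
im=manip.capture("top")[:,:,::-1]; crop(im,250,180,420,300,4,"pics/t7.png")
E
```

```text
[ 0.4686 -0.0578  0.012 ]
[384.8419 270.7396]
[349.395 269.568]
```

View pics/t7.png

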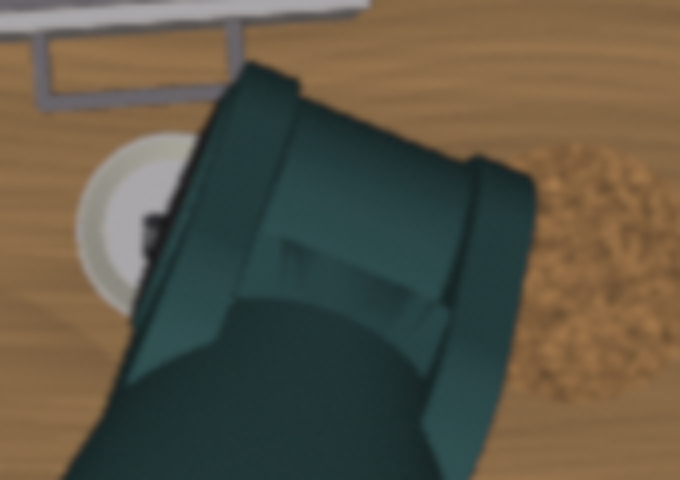

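The drag works: the saucer's left edge moved about 15 mm, from 52 to 77 in the crop. I'll go 3 mm deeper for a safer hold and continue.

```bash
python3 -m crank '[[255,[0,0,0.0015],[0,0,0]],[255,[0,0,0.0015],[0,0,0]],[255,[0,-0.006,0],[0,0,0]],[255,[0.001,-0.010,0],[0,0,0]],[255,[0.001,-0.010,0],[0,0,0]],[255,[0.001,-0.010,0],[0,0,0]],[255,[0.001,-0.010,0],[0,0,0]],[255,[0.001,-0.010,0],[0,0,0]],[255,[0.001,-0.010,0],[0,0,0]],[255,[0.001,-0.010,0],[0,0,0]],[255,[0.001,-0.010,0],[0,0,0]],[255,[0,-0.004,0],[0,0,0]]]';  python3 -m crank '[[255,[0.001,-0.006,0],[0,0,0]],[255,[0.001,-0.010,0],[0,0,0]],[255,[0.001,-0.010,0],[0,0,0]],[255,[0.001,-0.010,0],[0,0,0]],[255,[0.001,-0.010,0],[0,0,0]],[255,[0.001,-0.010,0],[0,0,0]],[255,[0.001,-0.010,0],[0,0,0]],[255,[0.001,-0.010,0],[0,0,0]],[255,[0.001,-0.010,0],[0,0,0]],[255,[0,-0.006,0],[0,0,0]],[255,[0,-0.003,0],[0,0,0]],[255,[0,0,0],[0,0,0]]]'; python3 - <<'E'
from h import *
im=manip.capture("wrist")[:,:,::-1];cv2.imwrite("pics/w8.png",im)
print(w2px("wrist",[.46,-.297,.001]))
E
```

```text
time_s: 11.8
ee_pos: [0.4696, -0.1861, -0.0196]
eef_rot: [180.0, 0.0, 180.0]
force: [-0.3, 5.0, 5.3]
width: 0.0001
time_s: 13.0
ee_pos: [0.4605, -0.2808, -0.0197]
eef_rot: [180.0, 0.0, 180.0]
force: [-0.6, 3.1, 8.0]
width: -0.0001
[250.1001 266.0185]
```

View pics/w8.png

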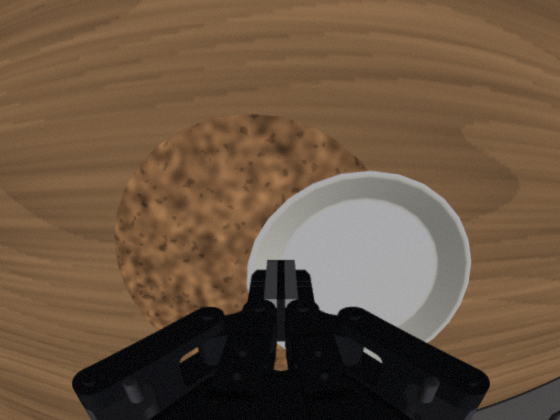

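```bash
cat >> h.py <<'E'
from scipy.optimize import least_squares
def fitcircle(pts,r,z,x0,cam="wrist",m=None):
    m=m or manip.camera_model(cam)
    w=np.array([px2w(cam,u,v,z,m)[:2] for u,v in pts])
    if r is None:
        s=least_squares(lambda p:np.hypot(*(w-p[:2]).T)-p[2],[*x0,.05]); return s.x, s.fun
    s=least_squares(lambda p:np.hypot(*(w-p).T)-r,x0); return s.x,s.fun
E
python3 - <<'E'
from h import *
# rim top outer edge points
pts=[(248,262),(262,225),(300,190),(370,172),(430,185),(462,222),(469,255),(455,310),(430,343)]
print(fitcircle(pts,None,.016,[.46,-.24]));print(fitcircle(pts,.058,.016,[.46,-.24]))
mp=[(115,232),(130,180),(180,131),(260,115),(320,127),(365,163),(122,270),(145,315)]
print(fitcircle(mp,.078,.001,[.46,-.297]));print(fitcircle(mp,None,.001,[.46,-.297]))
E
```

```text
(array([ 0.4675, -0.239 ,  0.0615]), array([-0.0015,  0.0007,  0.001 , -0.0003,  0.0006, -0.0001, -0.0008,
       -0.0007,  0.0013]))
(array([ 0.4641, -0.2374]), array([ 0.0026,  0.0035,  0.0025, -0.0001,  0.0003,  0.0001,  0.0002,
        0.0024,  0.0059]))
(array([ 0.4599, -0.2956]), array([ 0.0007,  0.0003, -0.    , -0.0009,  0.0007, -0.0002, -0.0007,
       -0.0001]))
(array([ 0.4597, -0.2958,  0.0778]), array([ 0.0007,  0.0002, -0.0001, -0.0009,  0.0007, -0.    , -0.0007,
        0.    ]))
```

```bash
python3 -m crank '[[255,[0.001,-0.008,-0.0005],[0,0,0]],[255,[0.001,-0.010,-0.0005],[0,0,0]],[255,[0.001,-0.010,0],[0,0,0]],[255,[0.001,-0.010,0],[0,0,0]],[255,[0.001,-0.008,0],[0,0,0]],[255,[0.001,-0.006,0],[0,0,0]],[255,[0,-0.003,0],[0,0,0]],[255,[0,0,0],[0,0,0]],[255,[0,0,0],[0,0,0]]]'; python3 - <<'E'
from h import *
im=manip.capture("wrist")[:,:,::-1];cv2.imwrite("pics/w9.png",im)
E
```

```text
time_s: 13.95
ee_pos: [0.4544, -0.3361, -0.0187]
eef_rot: [-180.0, -0.0, 180.0]
force: [0.2, 0.7, 2.4]
width: 0.0002
```

View pics/w9.png

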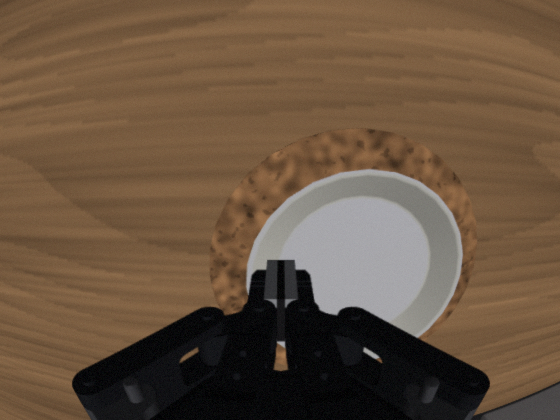

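The saucer sits on the mat with cork visible all round it. I'll back the finger off the wall, lift, and check from above.

```bash
python3 -m crank '[[255,[0,0.01,0],[0,0,0]],[255,[0,0.01,0],[0,0,0]],[255,[0,0,-0.02],[0,0,0]],[255,[0,0,-0.045],[0,0,0]],[255,[-0.02,0.04,-0.02],[0,0,0]],[255,[-0.02,0.04,-0.02],[0,0,0]],[255,[-0.02,0.04,-0.01],[0,0,0]],[255,[-0.02,0.045,0],[0,0,0]],[255,[0,0.045,0],[0,0,0]],[255,[0,0,0],[0,0,0]]]'; python3 - <<'E'
from h import *
im=manip.capture("wrist")[:,:,::-1];cv2.imwrite("pics/w10.png",im)
im=manip.capture("top")[:,:,::-1];cv2.imwrite("pics/t10.png",im); crop(im,250,180,450,300,4,"pics/t10c.png")
E
```

```text
time_s: 15.0
ee_pos: [0.5337, -0.1004, 0.0962]
eef_rot: [179.9, -0.1, -179.7]
force: [-0.6, -0.4, 0.2]
width: 0.0002
```

View pics/w10.png

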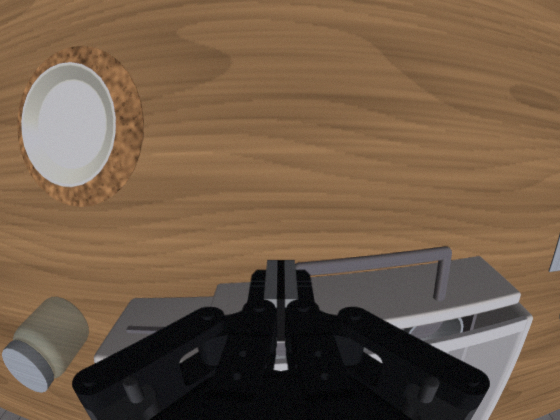

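View pics/t10c.png

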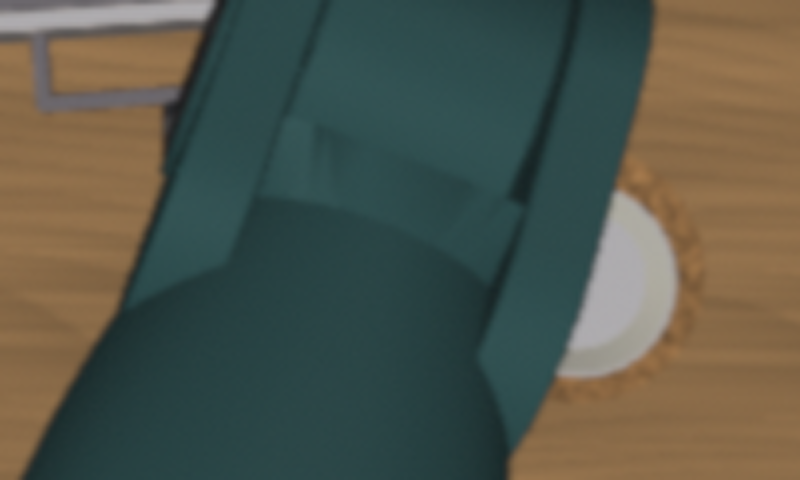

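From above, the saucer's rim centre is about 6 mm from the mat's centre (limit 19 mm). Next is the handle: I'll move over it, turn to the warmer's axes, and set the fingers to about 36 mm.

```bash
python3 -m crank '[[147,[-0.011,0.034,0],[0,0,0]],[147,[-0.011,0.034,0],[0,0,0]],[147,[0,0,0],[0,0,8.47]],[147,[0,0,0],[0,0,8.47]],[147,[0,0,0],[0,0,8.47]],[147,[0,0,0],[0,0,8.47]],[147,[0,0,0],[0,0,8.47]],[147,[0,0,0],[0,0,8.47]],[147,[0,0,0],[0,0,8.47]],[147,[0,0,0],[0,0,8.47]],[147,[0,0,0],[0,0,8.47]],[147,[0,0,0],[0,0,8.47]]]' 40;  python3 -m crank '[[147,[0,0,0],[0,0,0]],[147,[0,0,0],[0,0,0]]]'; python3 - <<'E'
from h import *
im=manip.capture("wrist")[:,:,::-1];cv2.imwrite("pics/w11.png",im)
print(w2px("wrist",[.551,.0234,.07]),w2px("wrist",[.56,-.0882,.07]))
E
```

```text
time_s: 16.3
ee_pos: [0.5563, -0.0389, 0.0961]
eef_rot: [-180.0, 0.0, 94.8]
force: [-0.3, 0.4, -0.2]
width: 0.0362
time_s: 16.5
ee_pos: [0.5564, -0.0385, 0.0962]
eef_rot: [-180.0, 0.0, 95.5]
force: [-0.7, -0.1, 0.1]
width: 0.0361
[281.1    137.7643] [278.7693 296.1689]
```

View pics/w11.png

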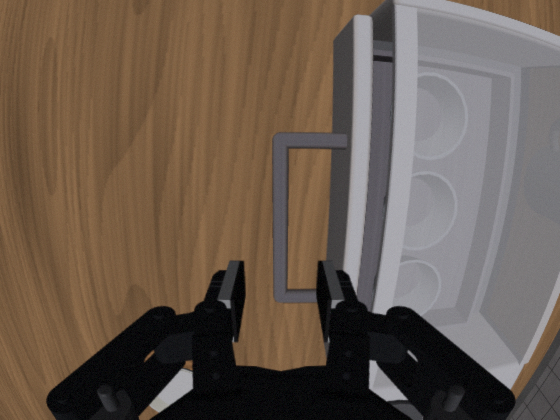

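The bar at column 281 is centred between the fingers (241 and 321). I'll descend.

```bash
python3 -m crank '[[147,[0,0,0.02],[0,0,0]],[147,[0,0,0.02],[0,0,0]],[147,[0,0,0.015],[0,0,0]],[147,[0,0,0.011],[0,0,0]],[147,[0,0,0],[0,0,0]]]'; python3 - <<'E'
from h import *
im=manip.capture("wrist")[:,:,::-1];cv2.imwrite("pics/w12.png",im)
im=manip.capture("scene")[:,:,::-1];crop(im,200,140,340,245,5,"pics/s12.png")
E
```

```text
time_s: 17.05
ee_pos: [0.5558, -0.0379, 0.0292]
eef_rot: [-179.9, -0.0, 95.4]
force: [0.7, -0.3, -0.5]
width: 0.0361
```

View pics/w12.png

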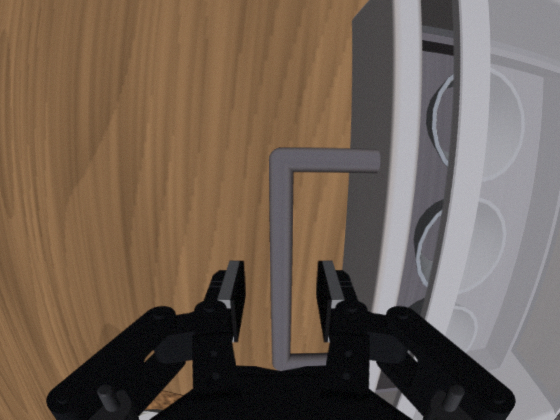

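View pics/s12.png

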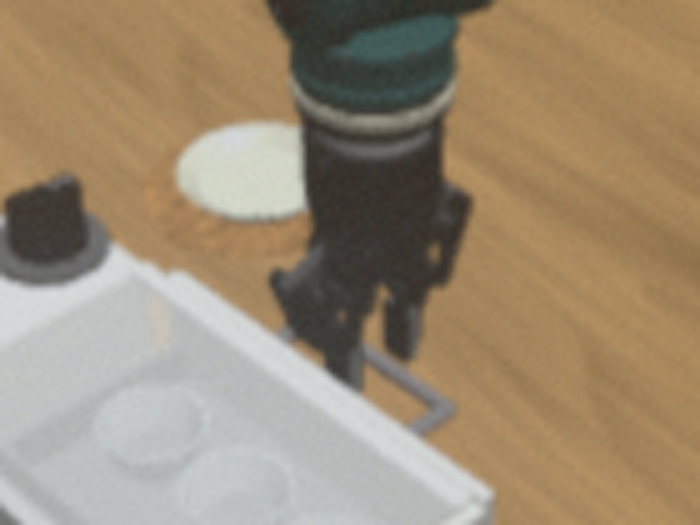

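The tips are near the bar's height in both views, so I'll go 12 mm deeper before gripping.

```bash
python3 -m crank '[[147,[0,0,0.006],[0,0,0]],[147,[0,0,0.006],[0,0,0]],[147,[0,0,0],[0,0,0]],[255,[0,0,0],[0,0,0]],[255,[0,0,0],[0,0,0]],[255,[0,0,0],[0,0,0]],[255,[0,0,0],[0,0,0]],[255,[0,0,0],[0,0,0]]]' 40
```

```text
time_s: 17.95
ee_pos: [0.5566, -0.0379, 0.0185]
eef_rot: [180.0, 0.0, 95.3]
force: [-0.9, 0.1, 3.0]
width: 0.0085
```

```bash
python3 - <<'E'
from h import *
im=manip.capture("wrist")[:,:,::-1];crop(im,200,180,360,300,5,"pics/w13.png")
im=manip.capture("scene")[:,:,::-1];crop(im,230,180,310,240,10,"pics/s13.png")
E
```

```text
(no output)
```

View pics/w13.png

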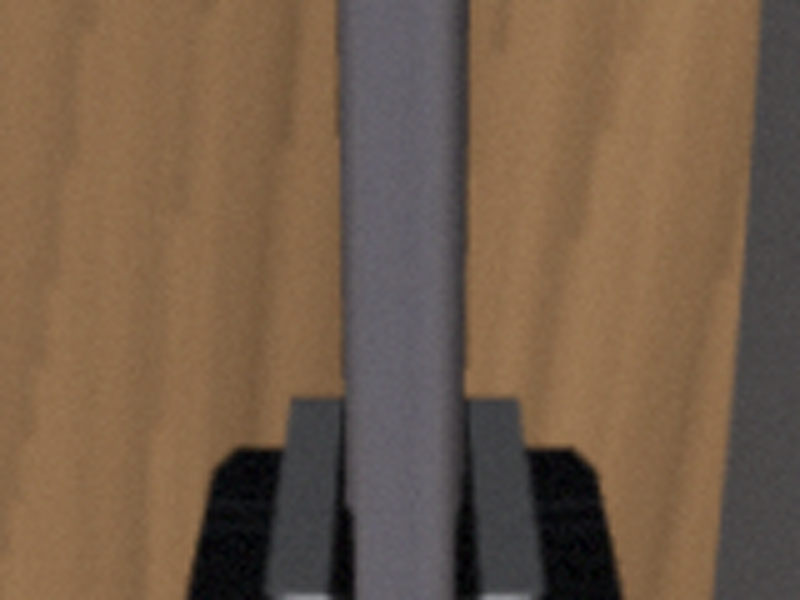

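View pics/s13.png

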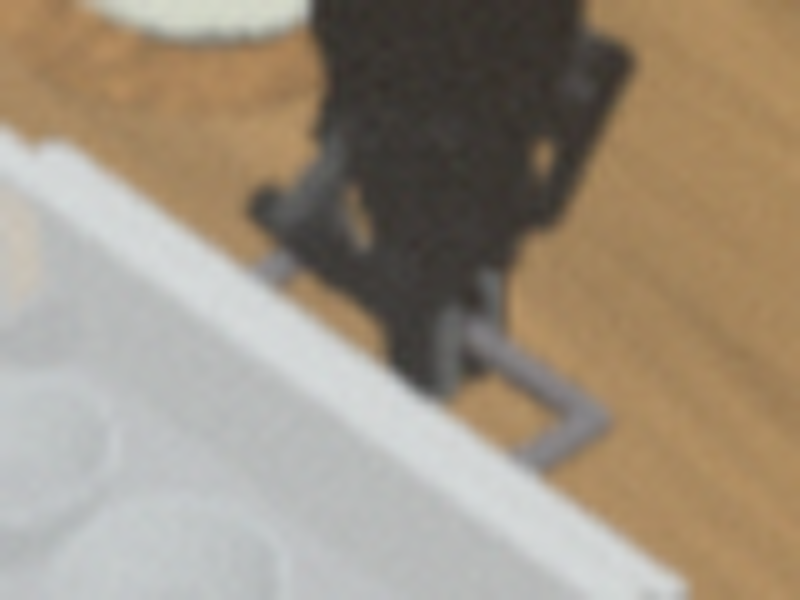

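The pads now reach below the bar, with the tip at (445,390) and the bar at (470,330), so the bar is held. I'll pull along tool -y.

```bash
python3 -m crank '[[255,[0,-0.005,0],[0,0,0]],[255,[0,-0.01,0],[0,0,0]],[255,[0,-0.01,0],[0,0,0]],[255,[0,-0.01,0],[0,0,0]],[255,[0,-0.01,0],[0,0,0]],[255,[0,-0.01,0],[0,0,0]],[255,[0,-0.01,0],[0,0,0]],[255,[0,-0.01,0],[0,0,0]],[255,[0,-0.01,0],[0,0,0]],[255,[0,-0.01,0],[0,0,0]],[255,[0,-0.005,0],[0,0,0]],[255,[0,0,0],[0,0,0]]]'; python3 -m crank '[[255,[0,-0.004,0],[0,0,0]],[255,[0,0,0],[0,0,0]]]'
```

```text
time_s: 19.25
ee_pos: [0.4555, -0.0474, 0.0184]
eef_rot: [-180.0, 0.0, 95.2]
force: [-2.3, -2.6, 8.9]
width: 0.0087
time_s: 19.45
ee_pos: [0.4519, -0.0478, 0.0184]
eef_rot: [-180.0, 0.0, 95.3]
force: [-1.5, -1.8, 8.5]
width: 0.0087
```

```bash
python3 -m crank '[[255,[0,-0.003,0],[0,0,0]],[255,[0,0,0],[0,0,0]]]'; python3 -m crank '[[255,[0,-0.003,0],[0,0,0]],[255,[0,0,0],[0,0,0]]]';python3 -m crank '[[255,[0,-0.002,0],[0,0,0]],[255,[0,0,0],[0,0,0]]]'
```

```text
time_s: 19.65
ee_pos: [0.4492, -0.0481, 0.0184]
eef_rot: [-180.0, 0.0, 95.3]
force: [-1.4, -1.5, 7.7]
width: 0.0086
time_s: 19.85
ee_pos: [0.4462, -0.0483, 0.0184]
eef_rot: [-180.0, 0.0, 95.3]
force: [-0.6, -2.0, 7.8]
width: 0.0085
time_s: 20.05
ee_pos: [0.4445, -0.0485, 0.0184]
eef_rot: [180.0, 0.0, 95.3]
force: [1.1, -1.7, 6.7]
width: 0.0085
```

```bash
python3 -m crank '[[255,[0,-0.003,0],[0,0,0]],[255,[0,0,0],[0,0,0]]]'; python3 -m crank '[[255,[0,-0.003,0],[0,0,0]],[255,[0,0,0],[0,0,0]]]'; python3 - <<'E'
from h import *
im=manip.capture("top")[:,:,::-1];cv2.imwrite("pics/t14.png",im)
im=manip.capture("scene")[:,:,::-1];crop(im,140,130,300,250,5,"pics/s14.png")
E
```

```text
time_s: 20.25
ee_pos: [0.4446, -0.0485, 0.0186]
eef_rot: [179.7, -0.0, 95.3]
force: [20.1, 4.4, -12.8]
width: 0.0085
time_s: 20.45
ee_pos: [0.4447, -0.0485, 0.0188]
eef_rot: [179.4, -0.1, 95.3]
force: [37.8, 8.4, -27.8]
width: 0.0084
```

View pics/t14.png

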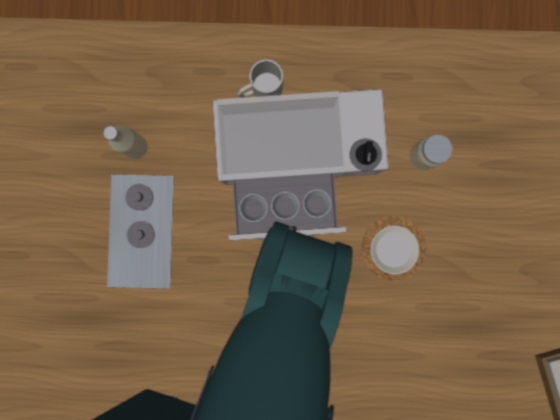

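View pics/s14.png

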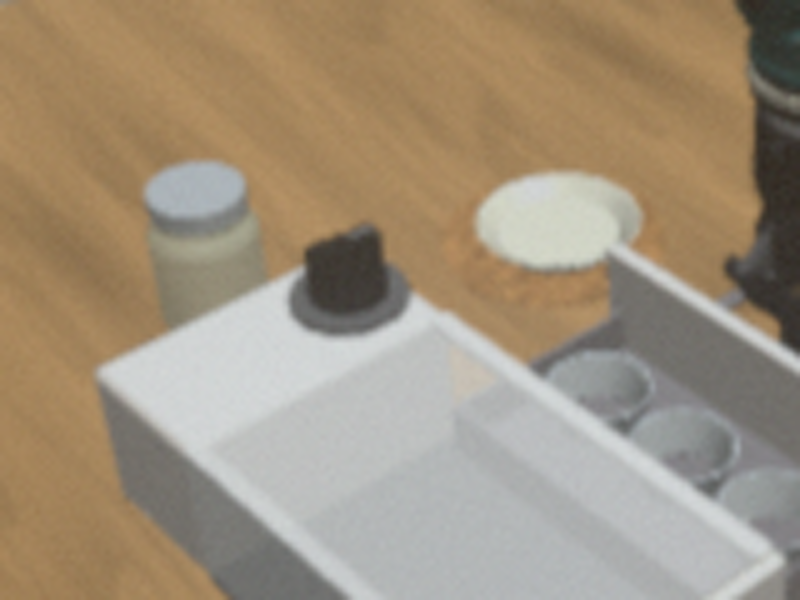

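The pull hit the stop: x stayed at 0.4445 m while the force rose to 38 N. The drawer is out, and the saucer at (394,249) is centred on the mat. I'll ease off, release and retreat.

```bash
python3 -m crank '[[255,[0,0.005,0],[0,0,0]],[147,[0,0,0],[0,0,0]],[147,[0,0,0],[0,0,0]],[147,[0,0,0],[0,0,0]],[147,[0,0,-0.03],[0,0,0]],[147,[0,0,-0.04],[0,0,0]],[147,[0.03,0,-0.04],[0,0,0]],[147,[0.04,0,-0.02],[0,0,0]],[147,[0.045,0,0],[0,0,0]],[147,[0.045,0,0],[0,0,0]],[147,[0.045,0,0],[0,0,0]],[147,[0.045,0,0],[0,0,0]]]'; python3 -m crank '[[147,[0.045,0,0],[0,0,0]],[147,[0.04,0,0],[0,0,0]],[0,[0,0,0],[0,0,-8.47]],[0,[0,0,0],[0,0,-8.47]],[0,[0,0,0],[0,0,-8.47]],[0,[0,0,0],[0,0,-8.47]],[0,[0,0,0],[0,0,-8.47]],[0,[0,0,0],[0,0,-8.47]],[0,[0,0,0],[0,0,-8.47]],[0,[0,0,0],[0,0,-8.47]],[0,[0,0,0],[0,0,-8.47]],[0,[0,0,0],[0,0,-8.47]]]';python3 -m crank '[[0,[0,0,0],[0,0,0]],[0,[0,0,0],[0,0,0]]]'; python3 - <<'E'
from h import *
im=manip.capture("top")[:,:,::-1];cv2.imwrite("pics/t15.png",im);crop(im,210,150,360,250,5,"pics/t15c.png")
print(w2px("wrist",[.565,.309,.063]),w2px("wrist",[.478,.302,.063]))
im=manip.capture("wrist")[:,:,::-1];cv2.imwrite("pics/w15.png",im)
E
```

```text
time_s: 21.75
ee_pos: [0.42, 0.2022, 0.1482]
eef_rot: [-180.0, 0.0, 95.3]
force: [0.8, -0.4, -0.2]
width: 0.0365
time_s: 22.95
ee_pos: [0.4127, 0.2849, 0.148]
eef_rot: [-180.0, -0.0, -179.7]
force: [0.1, -0.1, -0.6]
width: 0.0854
time_s: 23.15
ee_pos: [0.4129, 0.2851, 0.1481]
eef_rot: [-180.0, -0.0, 179.7]
force: [0.3, 0.7, -0.2]
width: 0.0852
[304.5461 345.1605] [299.8664 274.0893]
```

View pics/t15.png

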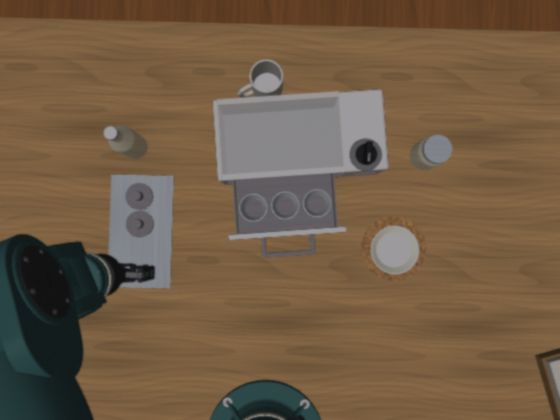

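View pics/t15c.png

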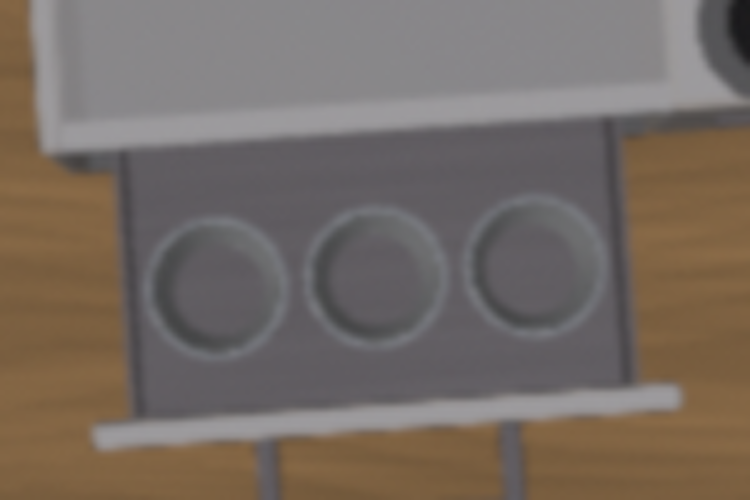

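View pics/w15.png

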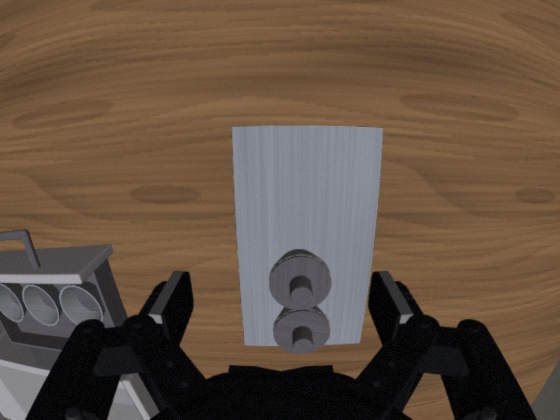

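The top view shows pot B was knocked: it is now at (140,223) and nearly touches pot A at (139,197). I'll re-measure the pots and the wells.

```bash
python3 - <<'E'
from h import *
im=cv2.imread("pics/t15.png"); crop(im,100,165,190,245,8,"pics/t15p.png")
m=manip.camera_model("top")
for n,x,y in(("w0",217,287),("w1",376,276),("w2",535,265)):
    print(n,px2w("top",210+(x+.5)/5-.5,150+(y+.5)/5-.5,.044,m))
E
```

```text
w0 [0.5469 0.0413 0.044 ]
w1 [ 0.5538 -0.0321  0.044 ]
w2 [ 0.5607 -0.1055  0.044 ]
```

View pics/t15p.png

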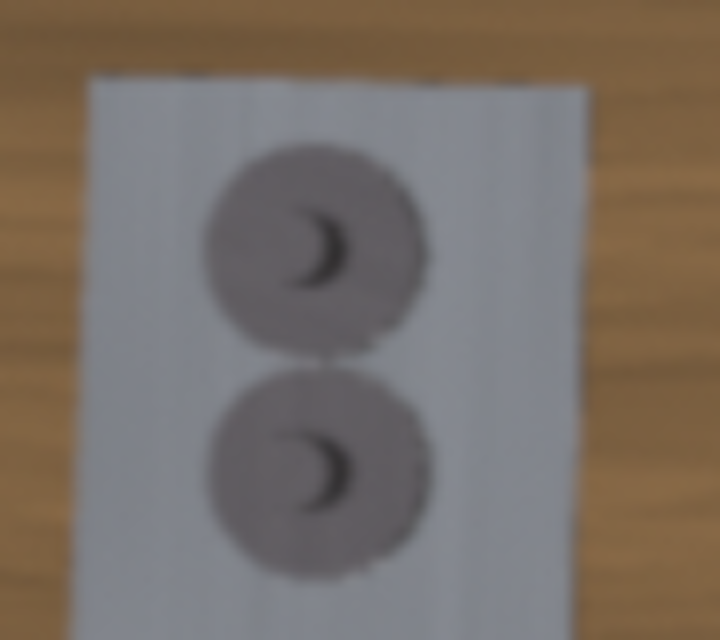

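```bash
python3 - <<'E'
from h import *
for n,x,y in(("A",317,249),("B",321,473)):
    print(n,px2w("top",100+(x+.5)/8-.5,165+(y+.5)/8-.5,.037))
# from wrist: knob tops
for n,u,v in(("B",302,282),("A",303,329)): print(n,px2w("wrist",u,v,.063))
E
```

```text
A [0.567  0.3075 0.037 ]
B [0.5018 0.3041 0.037 ]
B [0.4865 0.3042 0.063 ]
A [0.5427 0.3068 0.063 ]
```

```bash
python3 -m crank '[[147,[-0.045,0.01,0],[0,0,0]],[147,[-0.044,0.009,0],[0,0,0]],[147,[0,0,0.04],[0,0,0]],[147,[0,0,0.04],[0,0,0]],[147,[0,0,0],[0,0,0]],[147,[0,0,0],[0,0,0]]]'; python3 - <<'E'
from h import *
print(manip.get_state()["ee_pos"])
im=manip.capture("wrist")[:,:,::-1];cv2.imwrite("pics/w16.png",im)
im=manip.capture("scene")[:,:,::-1];crop(im,310,230,440,330,6,"pics/s16.png")
E
```

```text
time_s: 23.85
ee_pos: [0.5019, 0.3041, 0.0689]
eef_rot: [-180.0, -0.1, 179.9]
force: [1.1, -0.0, 0.9]
width: 0.0363
[0.5019 0.3041 0.0689]
```

View pics/w16.png

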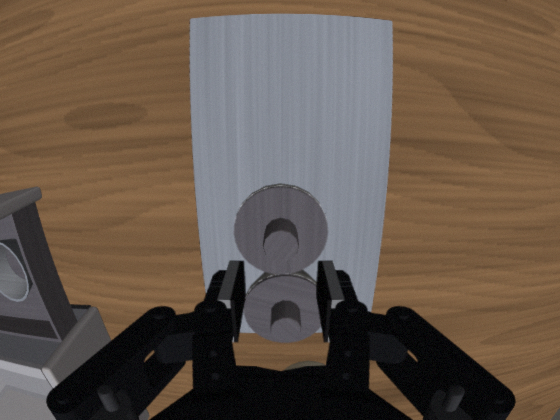

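View pics/s16.png

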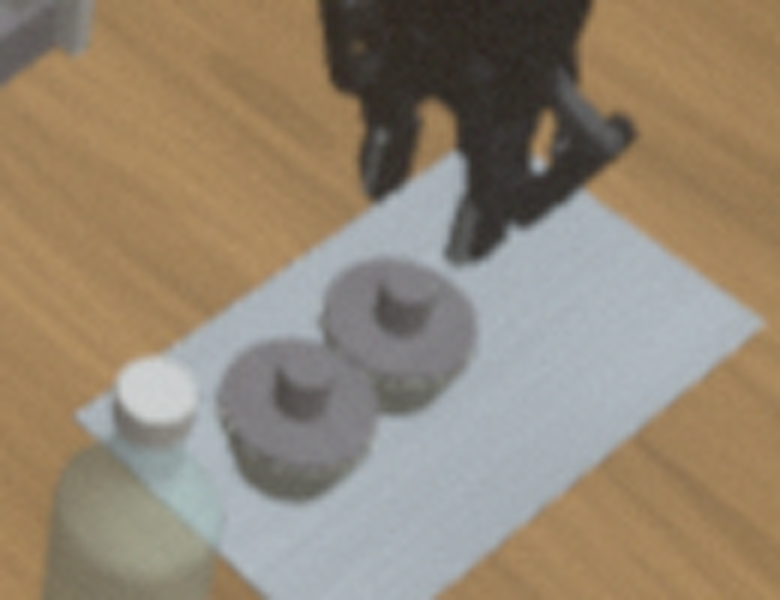

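```bash
python3 - <<'E'
from h import *
print(w2px("wrist",[.502,.304,.063]),w2px("wrist",[.567,.3075,.063]))
print(px2w("wrist",282,242,.063),px2w("wrist",286,325,.063))
im=cv2.imread("pics/w16.png");crop(im,210,170,360,345,4,"pics/w16c.png")
E
```

```text
[279.7571 243.2181] [285.0501 327.3739]
[0.5012 0.3054 0.063 ] [0.5648 0.3081 0.063 ]
```

View pics/w16c.png

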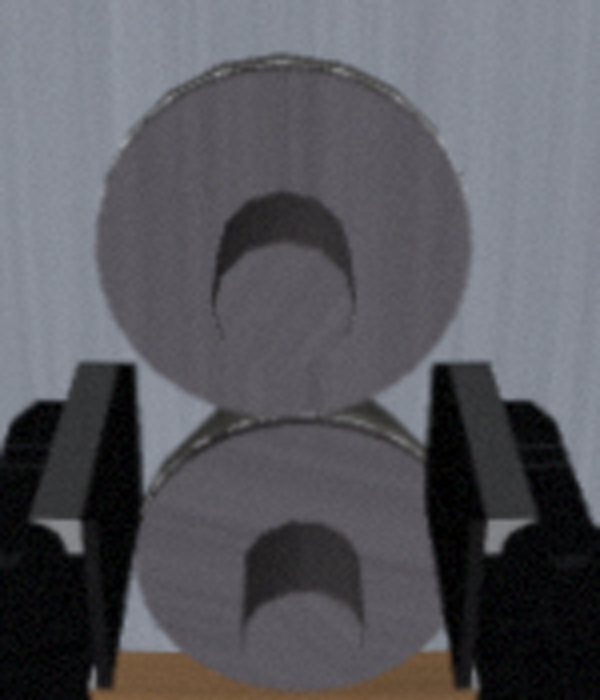

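The wrist view puts knob B at (.503,.305), centred between the fingers. From the pad end faces, the true tips sit about 33 to 35 mm behind the reported TCP, which also fits the saucer and handle contacts. I'll go down around the knob in stages.

```bash
python3 -m crank '[[147,[-0.001,0.001,0.02],[0,0,0]],[147,[0,0,0.02],[0,0,0]],[147,[0,0,0.009],[0,0,0]],[147,[0,0,0],[0,0,0]],[147,[0,0,0],[0,0,0]]]'; python3 - <<'E'
from h import *
print(manip.get_state()["ee_pos"])
im=manip.capture("wrist")[:,:,::-1];crop(im,210,200,360,330,4,"pics/w17.png")
im=manip.capture("scene")[:,:,::-1];crop(im,340,240,420,300,9,"pics/s17.png")
E
```

```text
time_s: 24.45
ee_pos: [0.5038, 0.3055, 0.0206]
eef_rot: [180.0, 0.1, 180.0]
force: [0.1, 0.1, -0.2]
width: 0.0362
[0.5038 0.3055 0.0206]
```

View pics/w17.png

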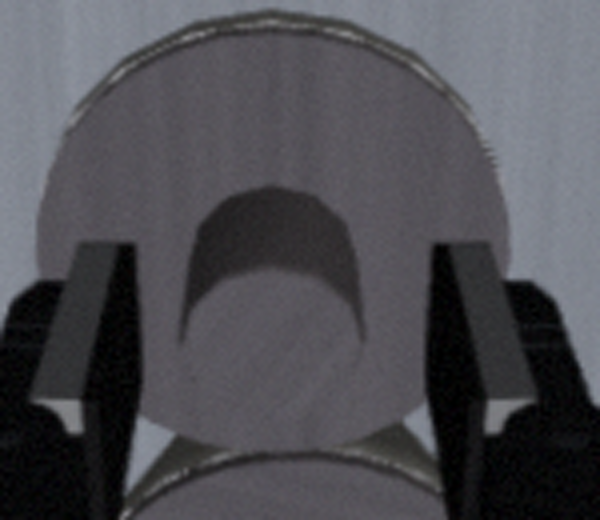

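View pics/s17.png

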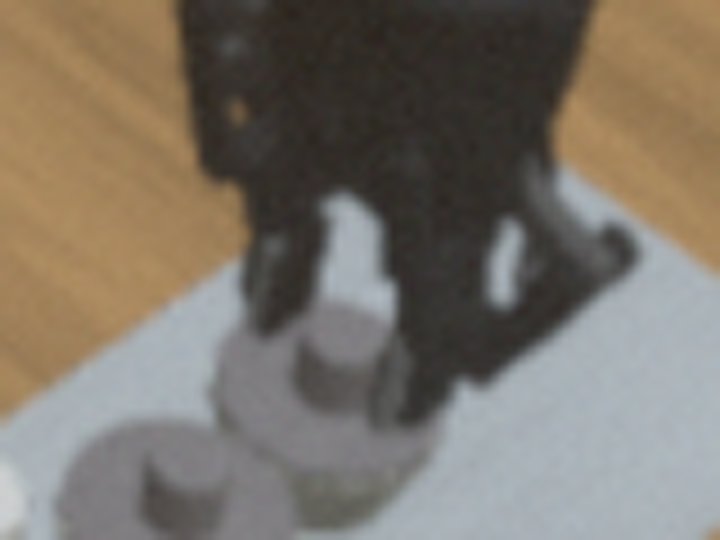

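The fingers straddle the knob. I'll step down to find the lid.

```bash
python3 -m crank '[[147,[0,-0.001,0.004],[0,0,0]],[147,[0,0,0.002],[0,0,0]],[147,[0,0,0],[0,0,0]]]';  python3 -m crank '[[147,[0,0,0.002],[0,0,0]],[147,[0,0,0],[0,0,0]]]'; python3 -m crank '[[147,[0,0,0.002],[0,0,0]],[147,[0,0,0],[0,0,0]]]'
```

```text
time_s: 24.85
ee_pos: [0.5031, 0.3041, 0.013]
eef_rot: [-180.0, -0.0, 180.0]
force: [0.4, -0.5, 0.4]
width: 0.0365
time_s: 25.05
ee_pos: [0.5031, 0.3042, 0.011]
eef_rot: [-180.0, -0.0, 180.0]
force: [-0.5, 0.1, -0.3]
width: 0.0362
time_s: 25.25
ee_pos: [0.5031, 0.3042, 0.0091]
eef_rot: [-180.0, -0.0, 180.0]
force: [-0.3, -0.1, 0.1]
width: 0.0361
```

```bash
python3 -m crank '[[255,[0,0,0],[0,0,0]],[255,[0,0,0],[0,0,0]],[255,[0,0,0],[0,0,0]],[255,[0,0,0],[0,0,0]],[255,[0,0,0],[0,0,0]]]' 60; python3 - <<'E'
from h import *
im=manip.capture("scene")[:,:,::-1];crop(im,340,240,420,300,9,"pics/s18.png")
E
```

```text
time_s: 25.75
ee_pos: [0.5032, 0.3042, 0.0094]
eef_rot: [180.0, 0.0, 180.0]
force: [-1.8, -0.9, 5.1]
width: 0.0199
```

View pics/s18.png

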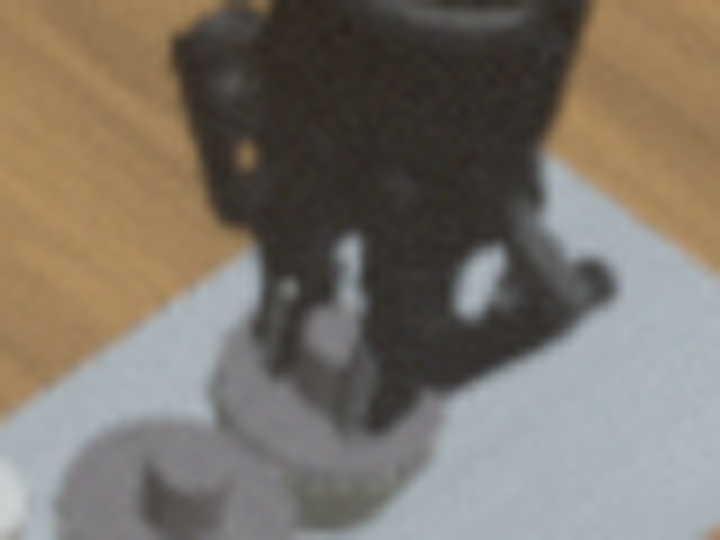

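Gripped, with width 19.9 mm (readings run about 2 mm low, as with the bar). I'll lift and carry the pot towards well 2.

```bash
python3 -m crank '[[255,[0,0,-0.005],[0,0,0]],[255,[0,0,-0.015],[0,0,0]],[255,[0,0,-0.025],[0,0,0]],[255,[0,0,-0.03],[0,0,0]],[255,[0,0,0],[0,0,0]],[255,[0,0,0],[0,0,0]]]' 80; python3 - <<'E'
from h import *
im=manip.capture("scene")[:,:,::-1];crop(im,310,200,430,310,6,"pics/s19.png")
E
```

```text
time_s: 26.4
ee_pos: [0.5035, 0.3044, 0.0845]
eef_rot: [180.0, 0.0, 180.0]
force: [0.1, -0.2, -1.5]
width: 0.0196
```

View pics/s19.png

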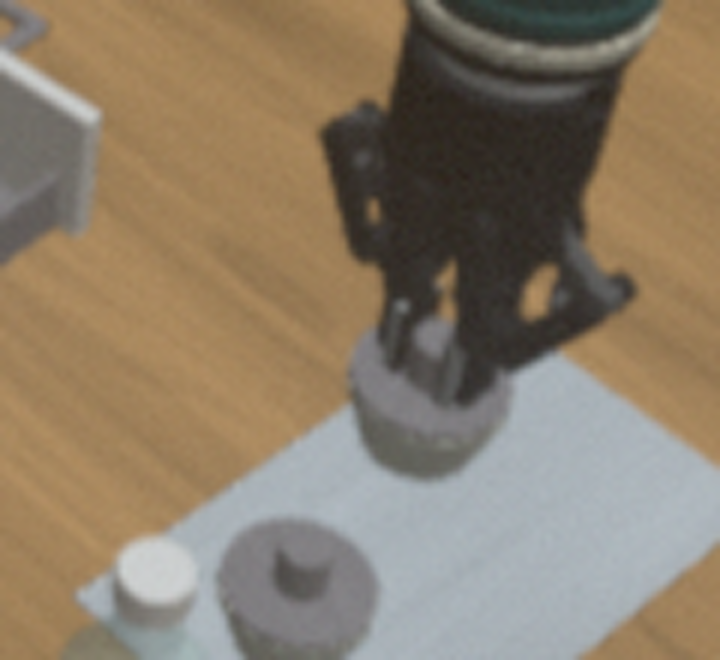

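The pot is held upright and the weight reads 1.5 N. I'll carry it over to well 2.

```bash
python3 -m crank '[[255,[-0.003,-0.02,0],[0,0,0]],[255,[-0.005,-0.035,0],[0,0,0]],[255,[-0.006,-0.042,0],[0,0,0]],[255,[-0.006,-0.042,0],[0,0,0]],[255,[-0.006,-0.042,0],[0,0,0]],[255,[-0.006,-0.042,0],[0,0,0]],[255,[-0.006,-0.042,0],[0,0,0]],[255,[-0.006,-0.042,0],[0,0,0]],[255,[-0.006,-0.042,0],[0,0,0]],[255,[-0.005,-0.035,0],[0,0,0]],[255,[-0.003,-0.026,0],[0,0,0]],[255,[0,0,0],[0,0,0]]]'; python3 - <<'E'
from h import *
im=manip.capture("wrist")[:,:,::-1];cv2.imwrite("pics/w20.png",im)
e=manip.get_state(); print(e["ee_pos"],e["width"],e["force"]); print(w2px("wrist",[.5607,-.1055,.044]))
E
```

```text
time_s: 27.65
ee_pos: [0.5608, -0.1086, 0.0829]
eef_rot: [180.0, -0.1, 179.8]
force: [0.2, 0.2, -1.3]
width: 0.0194
[ 0.5605 -0.1069  0.083 ] 0.01971097309582837 [-0.261   0.6025 -1.8233]
[282.8236 226.3266]
```

View pics/w20.png

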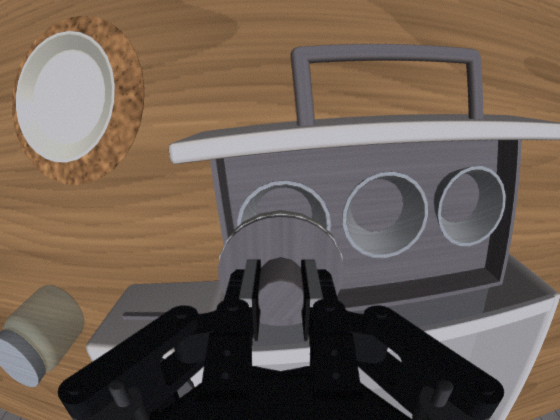

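```bash
python3 - <<'E'
from h import *
for p in ([.5538,-.0321,.044],[.5469,.0413,.044]): print(w2px("wrist",p))
im=cv2.imread("pics/w20.png");crop(im,200,150,360,330,4,"pics/w20c.png");crop(im,330,150,520,270,4,"pics/w20d.png")
E
```

```text
[385.7094 216.4096]
[472.4979 207.175 ]
```

View pics/w20c.png

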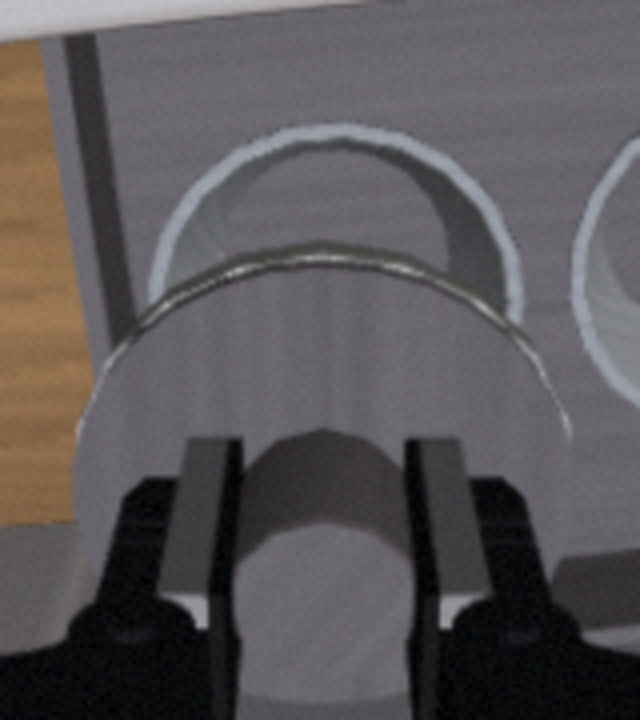

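View pics/w20d.png

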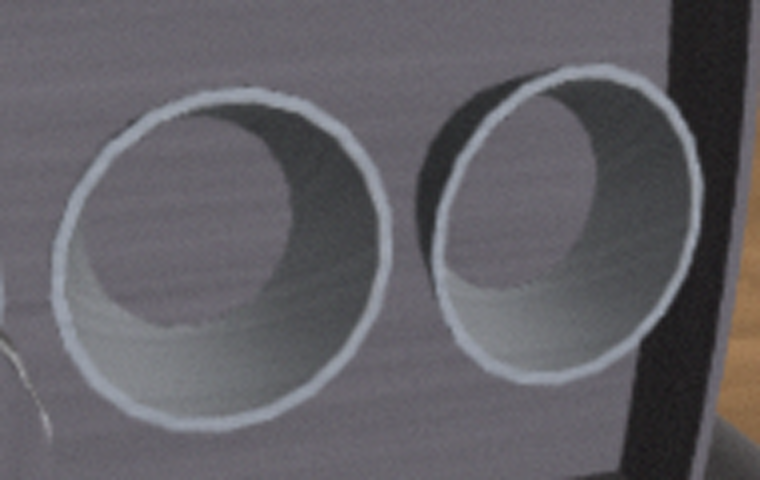

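```bash
python3 - <<'E'
from h import *
m=manip.camera_model("wrist")
f=lambda x,y:(200+x/4,150+y/4)
print(px2w("wrist",*f(323,612),.1366,m), fitcircle([f(232,600),f(250,555),f(285,530),f(323,522),f(365,530),f(400,558),f(415,600)],.011,.1366,[.56,-.106],m=m))
# lid edge: widest 64 at lid z-8mm ; top arc
pts=[f(85,405),f(115,350),f(165,300),f(235,265),f(320,247),f(400,258),f(470,290),f(530,345),f(565,410)]
print(fitcircle(pts,.032,.1146-.006,[.56,-.106],m=m))
w2=[f(150,290),f(165,235),f(200,180),f(250,143),f(335,124),f(420,138),f(480,185),f(515,250),f(523,310)]
print(fitcircle(w2,.0315,.044,[.56,-.106],m=m),fitcircle(w2,None,.044,[.56,-.106],m=m))
E
```

```text
[ 0.5607 -0.107   0.1366] (array([ 0.5605, -0.107 ]), array([-0.001 , -0.0004,  0.0001,  0.0004,  0.0002, -0.0004, -0.001 ]))
(array([ 0.5603, -0.1068]), array([ 0.0002, -0.0001, -0.0001, -0.0002,  0.0002,  0.0001, -0.    ,
       -0.0001,  0.0001]))
(array([ 0.5594, -0.1044]), array([ 0.0012,  0.0003,  0.0001, -0.    , -0.0005,  0.0002,  0.0001,
        0.0003,  0.0011])) (array([ 0.5607, -0.1044,  0.0325]), array([ 0.0002, -0.0002, -0.    ,  0.0001, -0.0002,  0.0004, -0.    ,
       -0.0003,  0.0001]))
```

Pot at (.5604,-.1069) and well 2 at (.5603,-.105), so I'll shift 2 mm in y and lower.

```bash
python3 -m crank '[[255,[0,0.002,0.01],[0,0,0]],[255,[0,0,0.015],[0,0,0]],[255,[0,0,0.015],[0,0,0]],[255,[0,0,0.008],[0,0,0]],[255,[0,0,0.003],[0,0,0]],[255,[0,0,0],[0,0,0]]]'; python3 -m crank '[[255,[0,0,0.002],[0,0,0]],[255,[0,0,0],[0,0,0]]]'; python3 -m crank '[[255,[0,0,0.002],[0,0,0]],[255,[0,0,0],[0,0,0]]]'
```

```text
time_s: 28.3
ee_pos: [0.5613, -0.1037, 0.0327]
eef_rot: [-179.9, 0.0, -180.0]
force: [2.5, -6.1, -2.2]
width: 0.0196
time_s: 28.5
ee_pos: [0.5617, -0.1041, 0.0314]
eef_rot: [-179.8, 0.1, -180.0]
force: [2.0, -7.4, 3.8]
width: 0.0198
time_s: 28.7
ee_pos: [0.562, -0.1046, 0.0298]
eef_rot: [-179.8, 0.1, 180.0]
force: [-0.2, -11.2, 7.1]
width: 0.0194
```

```bash
python3 -m crank '[[255,[0,-0.0015,0],[0,0,0]],[255,[0,0,0.001],[0,0,0]],[255,[0,0,0],[0,0,0]]]'; python3 -m crank '[[255,[0,0,0.001],[0,0,0]],[255,[0,0,0],[0,0,0]]]'
```

```text
time_s: 29.0
ee_pos: [0.5617, -0.1053, 0.0284]
eef_rot: [-179.9, 0.1, -180.0]
force: [3.0, -6.0, 3.8]
width: 0.0199
time_s: 29.2
ee_pos: [0.5618, -0.1056, 0.0276]
eef_rot: [-179.9, 0.1, 180.0]
force: [1.5, -7.5, 6.8]
width: 0.0195
```

```bash
python3 -m crank '[[255,[0,-0.001,0],[0,0,0]],[170,[0,0,0],[0,0,0]],[150,[0,0,0],[0,0,0]],[147,[0,0,0],[0,0,0]],[147,[0,0,-0.02],[0,0,0]],[147,[0,0,-0.04],[0,0,0]],[147,[0,0,-0.04],[0,0,0]],[147,[0,0,0],[0,0,0]]]'; python3 - <<'E'
from h import *
im=manip.capture("wrist")[:,:,::-1];cv2.imwrite("pics/w21.png",im)
im=manip.capture("scene")[:,:,::-1];crop(im,200,180,320,290,6,"pics/s21.png")
e=manip.get_state(); print(e["ee_pos"]); print(w2px("wrist",[.5605,-.1048,.08]),w2px("wrist",[.5605,-.1048,.058]))
E
```

```text
time_s: 30.0
ee_pos: [0.5631, -0.1067, 0.1319]
eef_rot: [-179.9, 0.4, 180.0]
force: [0.2, -0.3, 0.2]
width: 0.036
[ 0.5613 -0.1062  0.1277]
[282.8203 220.4297] [282.6434 210.636 ]
```

View pics/w21.png

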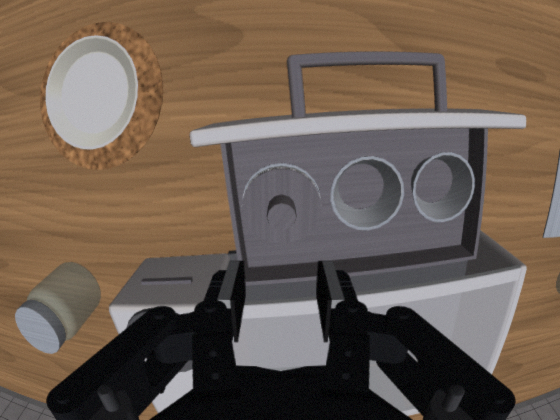

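View pics/s21.png

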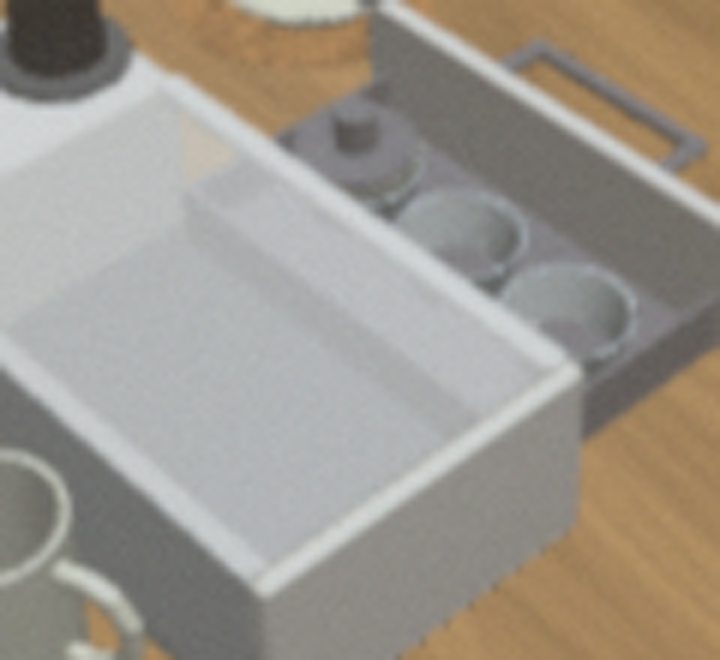

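```bash
python3 - <<'E'
from h import *
im=cv2.imread("pics/w21.png");crop(im,230,150,330,240,7,"pics/w21c.png")
f=lambda p:((w2px("wrist",p)-[230,150])*7).round(0)
for p in ([.5605,-.1048,.08],[.5605,-.1048,.058],[.5605,-.1048+.032,.050],[.5605,-.1048-.032,.050],[.5605-.032,-.1048,.05],[.5605+.032,-.1048,.05],[.5605-.011,-.1048,.08],[.5605+.011,-.1048,.08]): print(p,f(p))
E
```

```text
[0.5605, -0.1048, 0.08] [370. 493.]
[0.5605, -0.1048, 0.058] [369. 424.]
[0.5605, -0.0728, 0.05] [644. 402.]
[0.5605, -0.1368, 0.05] [ 91. 403.]
[0.5285, -0.1048, 0.05] [368. 129.]
[0.5925, -0.1048, 0.05] [368. 656.]
[0.5495, -0.1048, 0.08] [370. 391.]
[0.5715, -0.1048, 0.08] [370. 592.]
```

View pics/w21c.png

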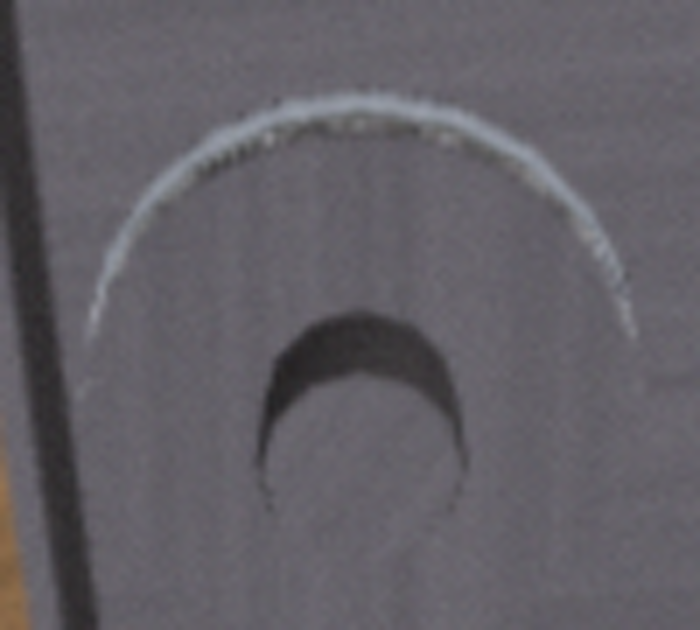

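The pot looks seated: lid width is 555 px against 553 predicted at seated height. As a height check I'll close the fingers and touch the knob top gently.

```bash
python3 -m crank '[[255,[0.001,0.001,0],[0,0,0]],[255,[0,0,0.04],[0,0,0]],[255,[0,0,0.03],[0,0,0]],[255,[0,0,0],[0,0,0]],[255,[0,0,0],[0,0,0]]]' 40; python3 -m crank '[[255,[0,0,0.004],[0,0,0]],[255,[0,0,0],[0,0,0]]]'; python3 -m crank '[[255,[0,0,0.003],[0,0,0]],[255,[0,0,0],[0,0,0]]]'
```

```text
time_s: 30.6
ee_pos: [0.5594, -0.105, 0.0571]
eef_rot: [180.0, -0.1, 180.0]
force: [-0.1, 1.1, 1.0]
width: -0.0002
time_s: 30.8
ee_pos: [0.5605, -0.1054, 0.0539]
eef_rot: [-180.0, 0.1, 180.0]
force: [0.4, -1.2, -0.4]
width: -0.0002
time_s: 31.0
ee_pos: [0.5605, -0.1054, 0.0507]
eef_rot: [-180.0, 0.1, 180.0]
force: [0.7, -0.1, 0.2]
width: 0.0001
```

```bash
python3 -m crank '[[255,[0,0,0.002],[0,0,0]],[255,[0,0,0],[0,0,0]]]'; python3 -m crank '[[255,[0,0,0.002],[0,0,0]],[255,[0,0,0],[0,0,0]]]';  python3 -m crank '[[255,[0,0,0.002],[0,0,0]],[255,[0,0,0],[0,0,0]]]'
```

```text
time_s: 31.2
ee_pos: [0.5618, -0.1056, 0.0503]
eef_rot: [-179.9, 0.3, 180.0]
force: [-0.1, 0.7, 21.8]
width: -0.0002
time_s: 31.4
ee_pos: [0.5634, -0.1057, 0.0501]
eef_rot: [-179.9, 0.5, 180.0]
force: [-0.1, 4.7, 40.0]
width: 0.0002
time_s: 31.6
ee_pos: [0.565, -0.1057, 0.0498]
eef_rot: [-179.9, 0.7, -180.0]
force: [-0.6, 8.8, 60.6]
width: 0.0
```

Firm contact at reported z = 0.0505 m, so the pot is fully down. The press went further than I meant, to 60 N on the fingertips. I'll back off and check nothing shifted.

```bash
python3 -m crank '[[255,[0,0,-0.006],[0,0,0]],[255,[0,0,-0.02],[0,0,0]],[255,[0,0,-0.04],[0,0,0]],[255,[0,0.04,-0.03],[0,0,0]],[147,[0,0.045,0],[0,0,0]],[147,[0,0.045,0],[0,0,0]],[147,[0,0.045,0],[0,0,0]],[147,[0,0.045,0],[0,0,0]],[147,[0,0.045,0],[0,0,0]],[147,[0,0.045,0],[0,0,0]],[147,[0,0.045,0],[0,0,0]],[147,[0,0.045,0],[0,0,0]]]' 40;python3 -m crank '[[147,[0,0.012,0],[0,0,0]],[147,[0,0,0],[0,0,0]]]'; python3 - <<'E'
from h import *
e=manip.get_state(); print(e["ee_pos"])
im=manip.capture("top")[:,:,::-1];cv2.imwrite("pics/t22.png",im)
im=manip.capture("wrist")[:,:,::-1];cv2.imwrite("pics/w22.png",im)
E
```

```text
time_s: 32.8
ee_pos: [0.5599, 0.2967, 0.1405]
eef_rot: [180.0, 0.0, 180.0]
force: [2.4, -0.0, 0.0]
width: 0.0362
time_s: 33.0
ee_pos: [0.5599, 0.3083, 0.14]
eef_rot: [-180.0, -0.0, -179.9]
force: [0.3, -0.3, 0.5]
width: 0.0366
[0.5599 0.3083 0.14  ]
```

View pics/t22.png

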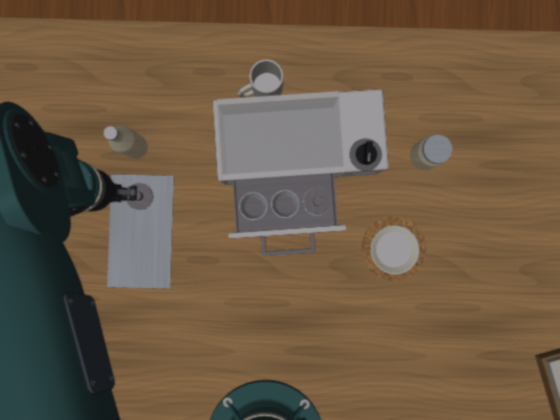

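View pics/w22.png

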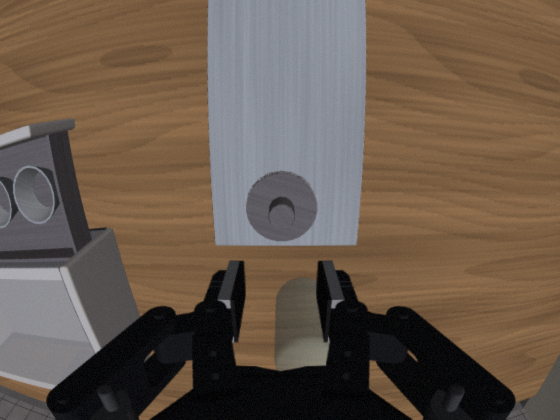

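```bash
python3 - <<'E'
from h import *
im=cv2.imread("pics/w22.png");crop(im,230,160,330,250,7,"pics/w22c.png")
f=lambda p:((w2px("wrist",p)-[230,160])*7).round(0)
for p in ([.567,.3075,.063],[.567,.3075,.041]): print(f(p))
E
```

```text
[369. 396.]
[368. 337.]
```

View pics/w22c.png

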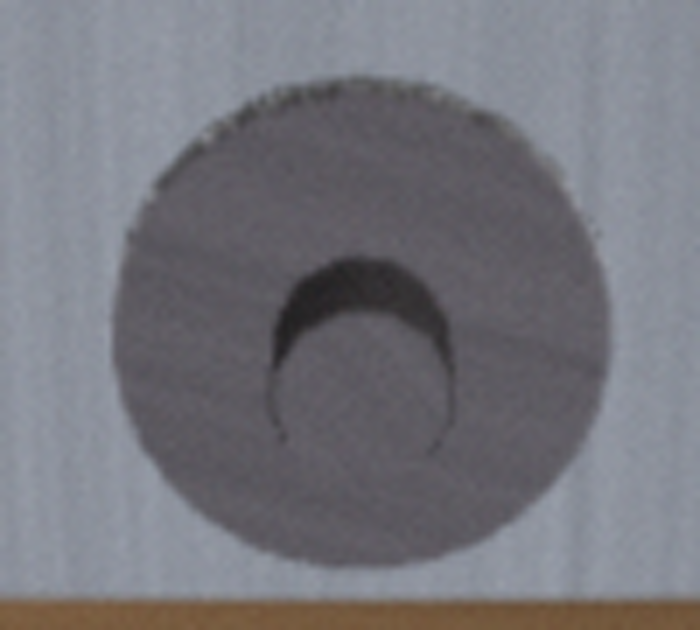

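Pot A is at (.567,.307), about as expected. I'll descend on its knob.

```bash
python3 -m crank '[[147,[-0.007,-0.0015,0.02],[0,0,0]],[147,[0,0,0.04],[0,0,0]],[147,[0,0,0.03],[0,0,0]],[147,[0,0,0.02],[0,0,0]],[147,[0,0,0],[0,0,0]],[147,[0,0,0.01],[0,0,0]],[147,[0,0,0.008],[0,0,0]],[147,[0,0,0],[0,0,0]]]' 60; python3 -m crank '[[147,[0,0,0.002],[0,0,0]],[147,[0,0,0],[0,0,0]],[255,[0,0,0],[0,0,0]],[255,[0,0,0],[0,0,0]],[255,[0,0,0],[0,0,0]],[255,[0,0,0],[0,0,0]],[255,[0,0,0],[0,0,0]]]'
```

```text
time_s: 33.9
ee_pos: [0.5671, 0.3048, 0.0119]
eef_rot: [-180.0, -0.0, 180.0]
force: [-0.4, -0.1, 0.2]
width: 0.036
time_s: 34.6
ee_pos: [0.5675, 0.3054, 0.0106]
eef_rot: [180.0, 0.0, 180.0]
force: [0.4, 1.0, 5.0]
width: 0.02
```

```bash
python3 -m crank '[[255,[0,0,-0.005],[0,0,0]],[255,[0,0,-0.015],[0,0,0]],[255,[0,0,-0.025],[0,0,0]],[255,[0,0,-0.03],[0,0,0]],[255,[0.001,-0.015,0],[0,0,0]],[255,[0.002,-0.03,0],[0,0,0]],[255,[0.003,-0.04,0],[0,0,0]],[255,[0.003,-0.042,0],[0,0,0]],[255,[0.003,-0.042,0],[0,0,0]],[255,[0.003,-0.042,0],[0,0,0]],[255,[0.003,-0.032,0],[0,0,0]],[255,[0.002,-0.02,0],[0,0,0]]]' 80; python3 -m crank '[[255,[0.001,-0.002,0],[0,0,0]],[255,[0,0,0],[0,0,0]]]';  python3 - <<'E'
from h import *
e=manip.get_state(); print(e["ee_pos"],e["width"],e["force"])
im=manip.capture("wrist")[:,:,::-1];cv2.imwrite("pics/w23.png",im);crop(im,200,150,360,330,4,"pics/w23c.png")
E
```

```text
time_s: 35.8
ee_pos: [0.546, 0.0396, 0.0847]
eef_rot: [-180.0, -0.1, 179.9]
force: [-0.5, -0.4, -0.7]
width: 0.0193
time_s: 36.0
ee_pos: [0.5456, 0.0399, 0.0849]
eef_rot: [180.0, -0.0, 179.9]
force: [-0.2, -0.2, -1.1]
width: 0.02
[0.5456 0.0399 0.0849] 0.019985639490556577 [-0.2331 -0.2076 -1.1305]
```

View pics/w23.png

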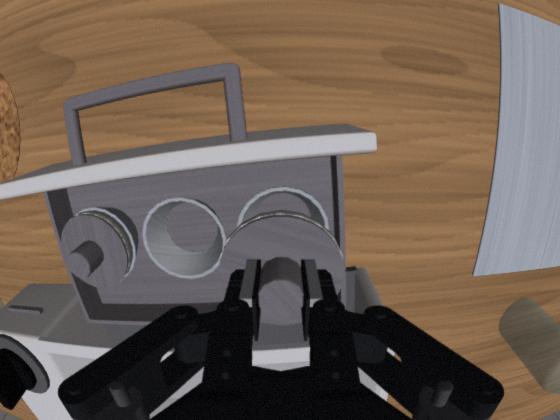

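View pics/w23c.png

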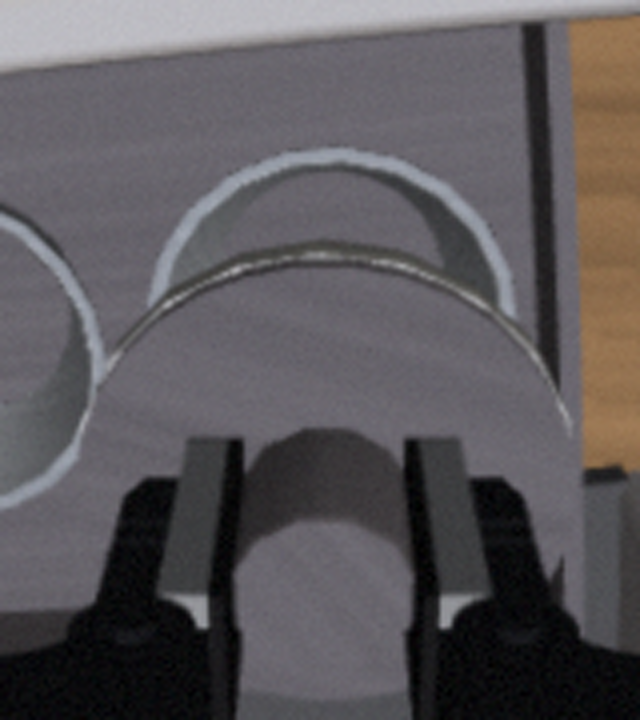

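```bash
python3 - <<'E'
from h import *
m=manip.camera_model("wrist")
f=lambda x,y:(200+x/4,150+y/4)
pts=[f(105,360),f(165,300),f(235,262),f(320,244),f(400,258),f(470,290),f(530,345),f(570,420)]
print(fitcircle(pts,.032,.1153-.006,[.546,.04],m=m))
w=[f(150,305),f(165,255),f(200,203),f(250,167),f(330,149),f(410,165),f(465,202),f(505,265),f(514,310)]
print(fitcircle(w,.0325,.044,[.546,.04],m=m),fitcircle(w,None,.044,[.546,.04],m=m))
E
```

```text
(array([0.5458, 0.0406]), array([ 0.0003, -0.0002, -0.0001,  0.0003, -0.0001, -0.0002, -0.0002,
        0.0005]))
(array([0.5512, 0.0421]), array([-0.    , -0.0003, -0.0001,  0.0001,  0.0001,  0.0001, -0.    ,
       -0.0002, -0.0002])) (array([0.5509, 0.0421, 0.0323]), array([ 0.0002, -0.0002, -0.0001,  0.0001,  0.    ,  0.    ,  0.    ,
       -0.    ,  0.    ]))
```

Well 0 is now 4 mm further in than before (.551 against .547), so my knob press nudged the drawer in slightly. It is still about 0.116 m out and only needs 0.08 m. I'll correct by 5 mm in x and lower.

```bash
python3 -m crank '[[255,[-0.005,0.0005,0],[0,0,0]],[255,[0,0,0.01],[0,0,0]],[255,[0,0,0.015],[0,0,0]],[255,[0,0,0.015],[0,0,0]],[255,[0,0,0.008],[0,0,0]],[255,[0,0,0.004],[0,0,0]],[255,[0,0,0],[0,0,0]]]'; python3 -m crank '[[255,[0,0,0.002],[0,0,0]],[255,[0,0,0],[0,0,0]]]'
```

```text
time_s: 36.75
ee_pos: [0.5509, 0.041, 0.0329]
eef_rot: [180.0, -0.0, 180.0]
force: [0.1, -0.2, -1.7]
width: 0.0196
time_s: 36.95
ee_pos: [0.5514, 0.0407, 0.0316]
eef_rot: [-180.0, 0.0, 180.0]
force: [0.1, -0.5, -0.9]
width: 0.0195
```

```bash
python3 -m crank '[[255,[0,0,0.002],[0,0,0]],[255,[0,0,0],[0,0,0]]]'; python3 -m crank '[[255,[0,0,0.001],[0,0,0]],[255,[0,0,0],[0,0,0]]]'
```

```text
time_s: 37.15
ee_pos: [0.5511, 0.0407, 0.0293]
eef_rot: [-180.0, 0.0, 180.0]
force: [0.1, -0.0, -2.3]
width: 0.0195
time_s: 37.35
ee_pos: [0.5511, 0.0407, 0.0282]
eef_rot: [180.0, -0.0, 180.0]
force: [-0.1, -0.3, -0.6]
width: 0.02
```

```bash
python3 -m crank '[[170,[0,0,0],[0,0,0]],[150,[0,0,0],[0,0,0]],[147,[0,0,0],[0,0,0]],[147,[0,0,-0.02],[0,0,0]],[147,[0,0,-0.04],[0,0,0]],[147,[0,-0.03,-0.04],[0,0,0]],[147,[0,-0.03,0],[0,0,0]],[147,[0,0,0],[0,0,0]]]'; python3 - <<'E'
from h import *
e=manip.get_state(); print(e["ee_pos"])
im=manip.capture("wrist")[:,:,::-1];cv2.imwrite("pics/w24.png",im)
m=manip.camera_model("wrist"); T=np.array(m["world_from_camera"]); print(T[:3,3])
for p in ([.551,.041,.08],[.551,.041,.058],[.564,-.1055,.08],[.564,-.1055,.058]): print(w2px("wrist",p,m))
E
```

```text
time_s: 38.15
ee_pos: [0.5519, -0.022, 0.1295]
eef_rot: [-179.9, 0.1, 179.8]
force: [-0.2, -0.1, -0.5]
width: 0.0361
[ 0.5519 -0.022   0.1295]
[ 0.4691 -0.0204  0.3002]
[364.1974 220.1178]
[357.6689 210.5906]
[170.0772 236.3908]
[178.2119 225.991 ]
```

View pics/w24.png

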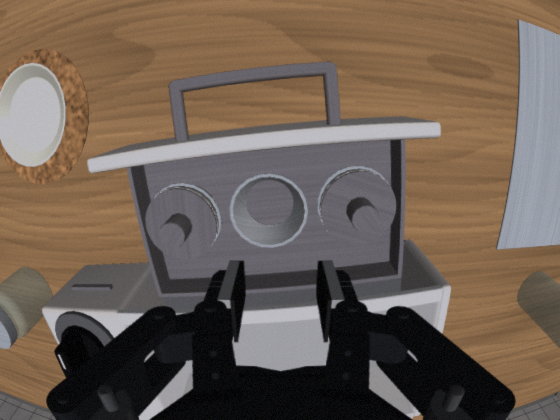

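```bash
python3 - <<'E'
from h import *
im=cv2.imread("pics/w24.png");a=im[155:260,130:235];b=im[155:260,305:410][:,::-1]
cv2.imwrite("pics/w24c.png",cv2.resize(np.hstack([a,b]),None,fx=3.8,fy=3.8,interpolation=cv2.INTER_CUBIC))
im=manip.capture("scene")[:,:,::-1];crop(im,220,170,320,260,7,"pics/s24.png")
E
```

```text
(no output)
```

View pics/w24c.png

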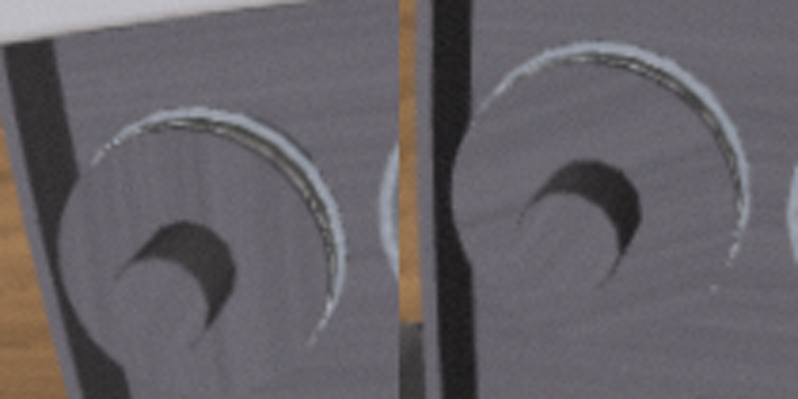

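View pics/s24.png

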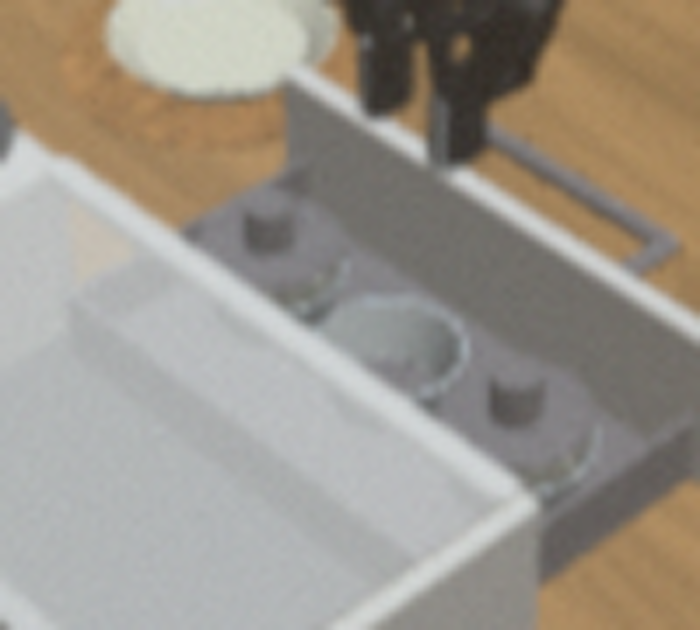

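Both pots look fully down. I'll push the drawer shut with closed fingers bearing on the front of the handle bar, lined up with the warmer's axis.

```bash
python3 -m crank '[[255,[0.046,-0.007,0],[0,0,0]],[255,[0.046,-0.007,0],[0,0,0]],[255,[0.046,-0.007,0],[0,0,0]],[255,[0,0,0],[0,0,-5.3]],[255,[0,0,0.04],[0,0,0]],[255,[0,0,0.04],[0,0,0]],[255,[0,0,0.028],[0,0,0]],[255,[0,0,0],[0,0,0]],[255,[0,0,0],[0,0,0]]]' 40; python3 - <<'E'
from h import *
im=manip.capture("wrist")[:,:,::-1];cv2.imwrite("pics/w25.png",im)
im=manip.capture("scene")[:,:,::-1];crop(im,220,150,360,250,5,"pics/s25.png")
E
```

```text
time_s: 39.15
ee_pos: [0.4129, -0.0397, 0.0207]
eef_rot: [180.0, -0.1, -174.7]
force: [0.1, -0.1, 1.3]
width: -0.0003
```

View pics/w25.png

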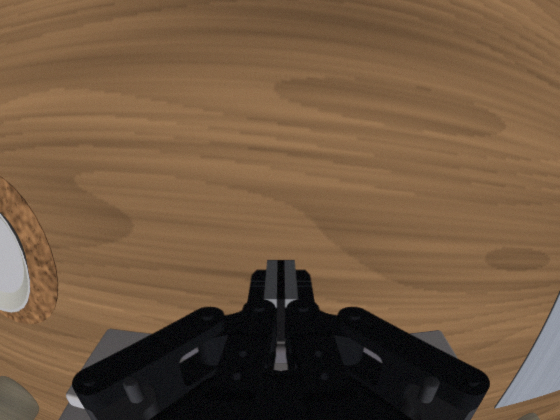

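View pics/s25.png

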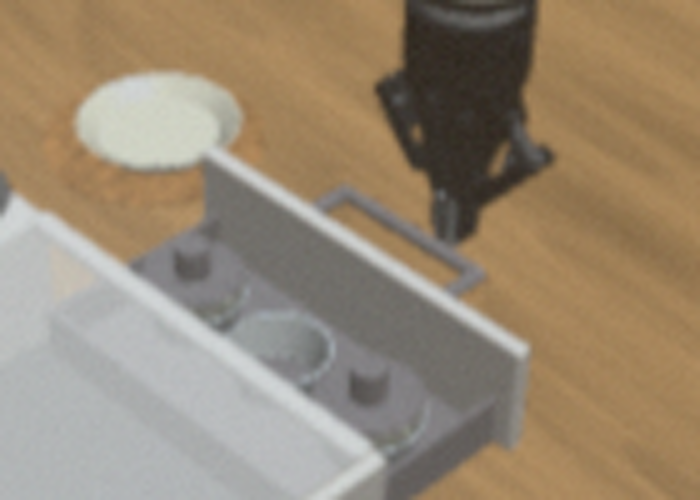

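```bash
python3 -m crank '[[255,[-0.006,0,0],[0,0,0]],[255,[-0.005,0,0],[0,0,0]],[255,[-0.004,0,0],[0,0,0]],[255,[-0.004,0,0],[0,0,0]],[255,[-0.004,0,0],[0,0,0]],[255,[-0.005,0,0],[0,0,0]],[255,[-0.006,0,0],[0,0,0]],[255,[-0.007,0,0],[0,0,0]],[255,[-0.008,0,0],[0,0,0]],[255,[-0.008,0,0],[0,0,0]]]'; python3 -m crank '[[255,[-0.008,0,0],[0,0,0]],[255,[-0.008,0,0],[0,0,0]],[255,[-0.008,0,0],[0,0,0]],[255,[-0.008,0,0],[0,0,0]],[255,[-0.007,0,0],[0,0,0]],[255,[-0.006,0,0],[0,0,0]],[255,[-0.004,0,0],[0,0,0]],[255,[-0.002,0,0],[0,0,0]],[255,[0,0,0],[0,0,0]]]'; python3 - <<'E'
from h import *
im=manip.capture("scene")[:,:,::-1];crop(im,160,140,320,260,5,"pics/s26.png")
E
```

```text
time_s: 40.25
ee_pos: [0.4705, -0.0348, 0.0202]
eef_rot: [180.0, -0.0, -174.7]
force: [-3.2, 0.9, 0.7]
width: 0.0001
time_s: 41.15
ee_pos: [0.521, -0.0304, 0.0203]
eef_rot: [-180.0, 0.0, -174.7]
force: [0.5, -0.2, -1.0]
width: 0.0002
```

View pics/s26.png

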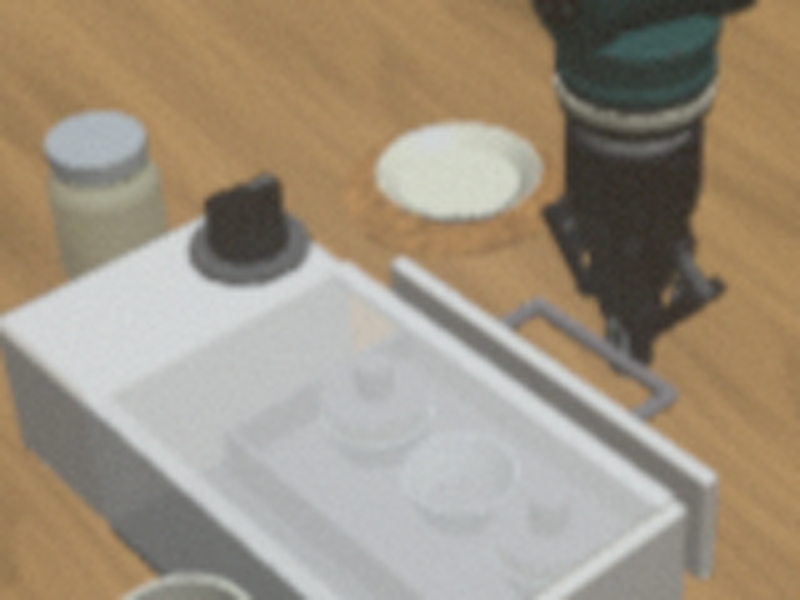

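The drawer is most of the way in with the pots upright. I'll finish in small steps until the stop.

```bash
python3 -m crank '[[255,[-0.004,0,0],[0,0,0]],[255,[-0.006,0,0],[0,0,0]],[255,[-0.006,0,0],[0,0,0]],[255,[-0.004,0,0],[0,0,0]],[255,[-0.002,0,0],[0,0,0]],[255,[0,0,0],[0,0,0]]]'; python3 -m crank '[[255,[-0.003,0,0],[0,0,0]],[255,[0,0,0],[0,0,0]]]'; python3 -m crank '[[255,[-0.002,0,0],[0,0,0]],[255,[0,0,0],[0,0,0]]]'
```

```text
time_s: 41.8
ee_pos: [0.5431, -0.0282, 0.0203]
eef_rot: [-180.0, 0.0, -174.7]
force: [-0.2, 0.4, 0.7]
width: -0.0
time_s: 42.0
ee_pos: [0.5458, -0.0279, 0.0203]
eef_rot: [180.0, 0.0, -174.7]
force: [0.2, -0.8, -0.3]
width: 0.0001
time_s: 42.2
ee_pos: [0.5471, -0.0278, 0.0202]
eef_rot: [-180.0, -0.0, -174.7]
force: [-5.0, -1.2, 1.6]
width: -0.0
```

```bash
python3 -m crank '[[255,[-0.002,0,0],[0,0,0]],[255,[0,0,0],[0,0,0]]]'; python3 -m crank '[[255,[-0.001,0,0],[0,0,0]],[255,[0,0,0],[0,0,0]],[255,[0,0,0],[0,0,0]]]'
```

```text
time_s: 42.4
ee_pos: [0.5472, -0.0277, 0.0201]
eef_rot: [-180.0, -0.2, -174.7]
force: [-14.6, -2.2, 9.2]
width: 0.0002
time_s: 42.7
ee_pos: [0.5472, -0.0277, 0.02]
eef_rot: [-180.0, -0.3, -174.8]
force: [-19.7, -3.8, 13.1]
width: -0.0002
```

The drawer is at its stop: position held at .5472 while the force rose to 20 N. I'll retreat and look at the dial.

```bash
python3 -m crank '[[255,[0.01,0,0],[0,0,0]],[255,[0.02,0,0],[0,0,0]],[255,[0,0,-0.045],[0,0,0]],[255,[0,0,-0.045],[0,0,0]],[255,[0,0,-0.045],[0,0,0]],[147,[-0.02,-0.035,-0.01],[0,0,0]],[147,[-0.02,-0.035,0],[0,0,0]],[147,[-0.02,-0.035,0],[0,0,0]],[147,[-0.02,-0.035,0],[0,0,0]],[147,[-0.015,-0.03,0],[0,0,0]],[147,[0,0,0],[0,0,0]],[147,[0,0,0],[0,0,0]]]'; python3 - <<'E'
from h import *
e=manip.get_state(); print(e["ee_pos"],e["eef_rot"])
im=manip.capture("wrist")[:,:,::-1];cv2.imwrite("pics/w27.png",im)
im=manip.capture("scene")[:,:,::-1];cv2.imwrite("pics/s27.png",im)
print(w2px("wrist",[.667,-.2064,.144]),w2px("wrist",[.667,-.2064,.1]))
E
```

```text
time_s: 43.9
ee_pos: [0.631, -0.1913, 0.1648]
eef_rot: [180.0, 0.0, -174.8]
force: [0.1, -0.4, 0.1]
width: 0.0361
[ 0.631  -0.1913  0.1648] [ 179.9771    0.0006 -174.7738]
[252.6464 281.9112] [256.8198 253.9226]
```

View pics/w27.png

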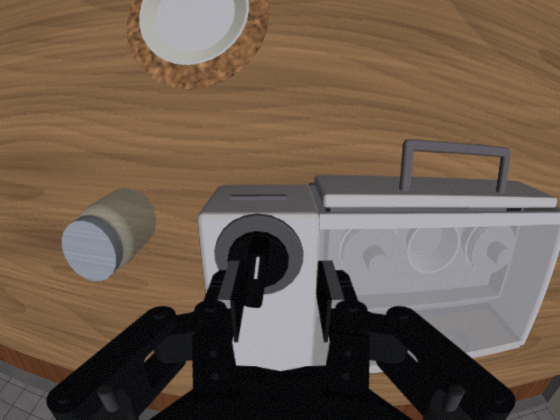

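View pics/s27.png

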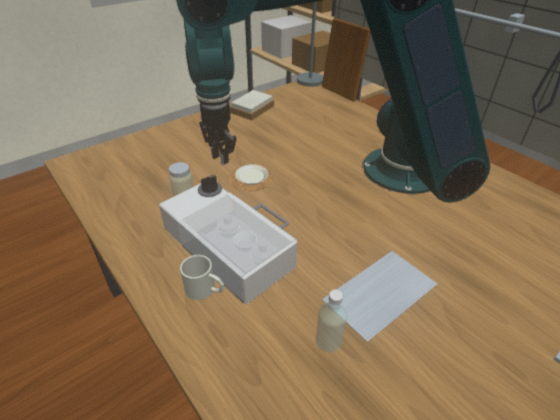

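```bash
python3 - <<'E'
from h import *
im=cv2.imread("pics/w27.png")
c=cv2.resize(im[205:320,200:330],None,fx=6,fy=5.2,interpolation=cv2.INTER_CUBIC); c=np.clip(c.astype(float)*1.8+20,0,255).astype(np.uint8)
cv2.imwrite("pics/w27c.png",c)
print(px2w("wrist",259,255,.107))
E
```

```text
[ 0.6643 -0.2044  0.107 ]
```

View pics/w27c.png

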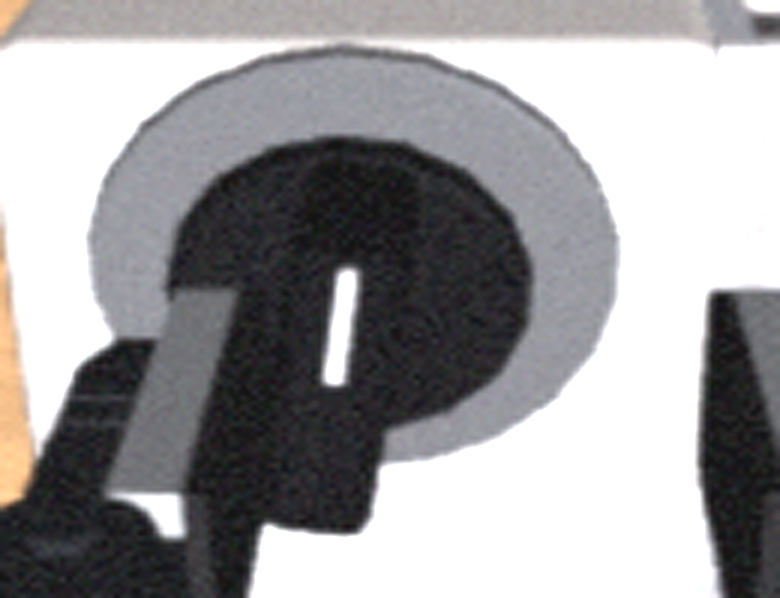

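```bash
python3 - <<'E'
from h import *
g=lambda x,y:(200+x/6,205+y/5.2)
a=px2w("wrist",*g(348,268),.144);b=px2w("wrist",*g(333,385),.144);c=px2w("wrist",*g(322,528),.144)
print(a,b,c)
for p,q in((a,b),(a,c)): d=q-p; print(np.linalg.norm(d),np.degrees(np.arctan2(d[1],d[0])))
ring=[g(88,240),g(140,130),g(230,70),g(345,46),g(470,75),g(560,140),g(618,250),g(580,370),g(500,435)]
print(fitcircle(ring,None,.1,[.665,-.205]),fitcircle(ring,None,.104,[.665,-.205]))
blk=[g(175,235),g(210,185),g(265,150),g(345,137),g(420,148),g(480,185),g(525,240),g(530,310),g(490,380)]
print(fitcircle(blk,None,.114,[.665,-.205]))
E
```

```text
[ 0.6469 -0.2039  0.144 ] [ 0.6645 -0.2046  0.144 ] [ 0.6879 -0.2046  0.144 ]
0.017562537220518915 -2.0573096603186434
0.041028003801927976 -0.9105803392753558
(array([ 0.6696, -0.2049,  0.0364]), array([-0.0002, -0.0003,  0.0001,  0.0008,  0.    , -0.0007, -0.    ,
       -0.    ,  0.0003])) (array([ 0.6676, -0.2048,  0.0358]), array([-0.0002, -0.0003,  0.0001,  0.0007,  0.    , -0.0007, -0.    ,
       -0.    ,  0.0003]))
(array([ 0.6652, -0.2045,  0.0238]), array([-0.0002, -0.0001,  0.0002,  0.0001,  0.0003, -0.0003, -0.0001,
       -0.0003,  0.0004]))
```

Dial axis is at about (.6655,-.2046) and its bar points along world -1.5°, which puts the dial near 0.12 rad. I'll turn to line up with the bar and centre over it.

```bash
python3 -m crank '[[147,[0,0,0],[0,0,6.7]],[147,[-0.0348,-0.0124,0],[0,0,0]],[147,[0,0,0.02],[0,0,0]],[147,[0,0,0],[0,0,0]],[147,[0,0,0],[0,0,0]]]' 40; python3 - <<'E'
from h import *
e=manip.get_state(); print(e["ee_pos"],e["eef_rot"])
im=manip.capture("wrist")[:,:,::-1];cv2.imwrite("pics/w28.png",im)
c=im[190:330,190:370]; c=cv2.resize(c,None,fx=4.2,fy=4.2,interpolation=cv2.INTER_CUBIC);cv2.imwrite("pics/w28c.png",np.clip(c.astype(float)*1.8+20,0,255).astype(np.uint8))
im=manip.capture("scene")[:,:,::-1];crop(im,150,110,260,210,7,"pics/s28.png")
E
```

```text
time_s: 44.5
ee_pos: [0.6645, -0.2031, 0.1457]
eef_rot: [180.0, -0.1, 178.6]
force: [0.4, 0.6, -0.0]
width: 0.036
[ 0.6645 -0.2031  0.1457] [179.9747  -0.0511 178.6186]
```

View pics/w28c.png

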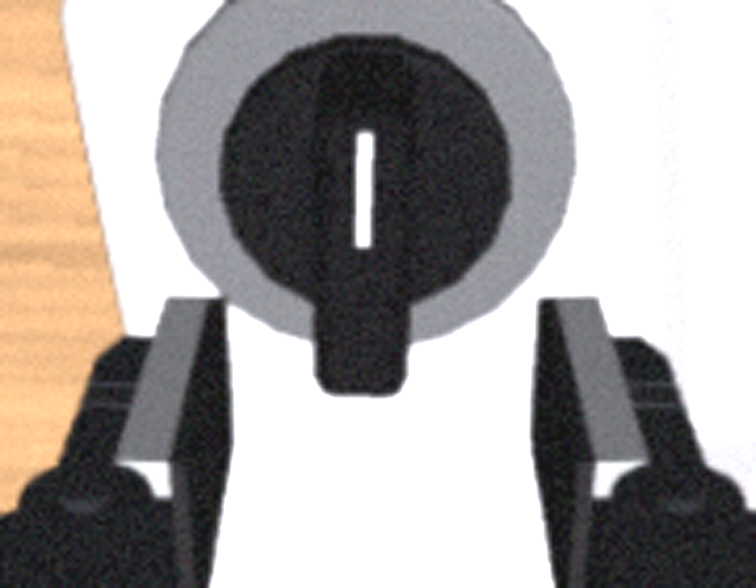

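View pics/s28.png

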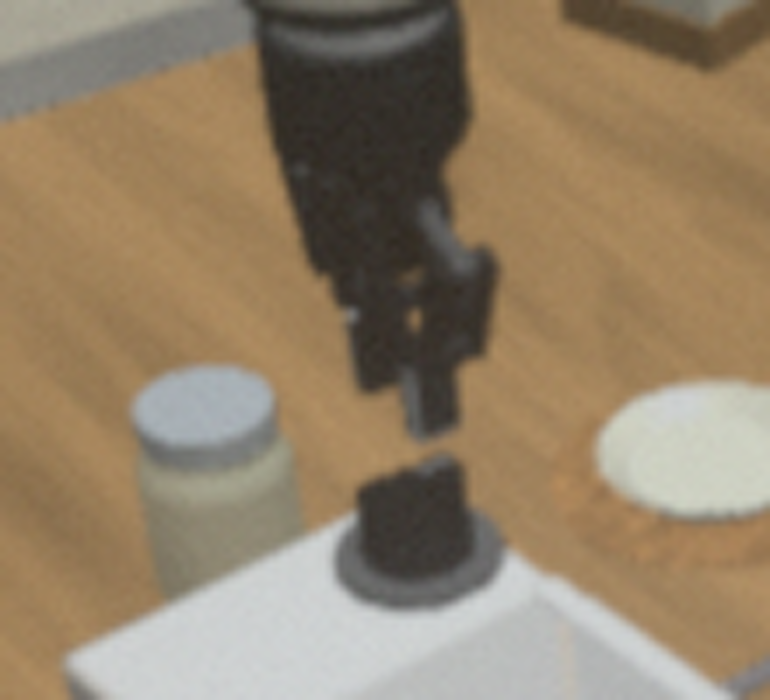

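```bash
python3 -m crank '[[147,[-0.001,-0.0018,0.02],[0,0,0]],[147,[0,0,0.02],[0,0,0]],[147,[0,0,0.012],[0,0,0]],[147,[0,0,0],[0,0,0]],[147,[0,0,0],[0,0,0]]]' 40; python3 - <<'E'
from h import *
im=manip.capture("wrist")[:,:,::-1]
c=im[190:330,190:370]; c=cv2.resize(c,None,fx=4.2,fy=4.2,interpolation=cv2.INTER_CUBIC);cv2.imwrite("pics/w29c.png",np.clip(c.astype(float)*1.8+20,0,255).astype(np.uint8))
im=manip.capture("scene")[:,:,::-1];crop(im,150,110,260,210,7,"pics/s29.png")
E
```

```text
time_s: 45.1
ee_pos: [0.6664, -0.2059, 0.0942]
eef_rot: [-180.0, 0.0, 178.6]
force: [0.2, -0.3, 0.5]
width: 0.0364
```

View pics/w29c.png

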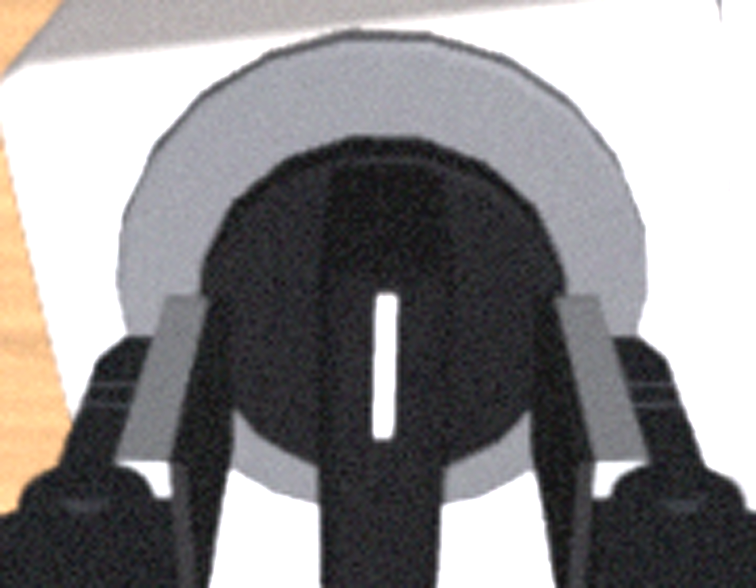

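View pics/s29.png

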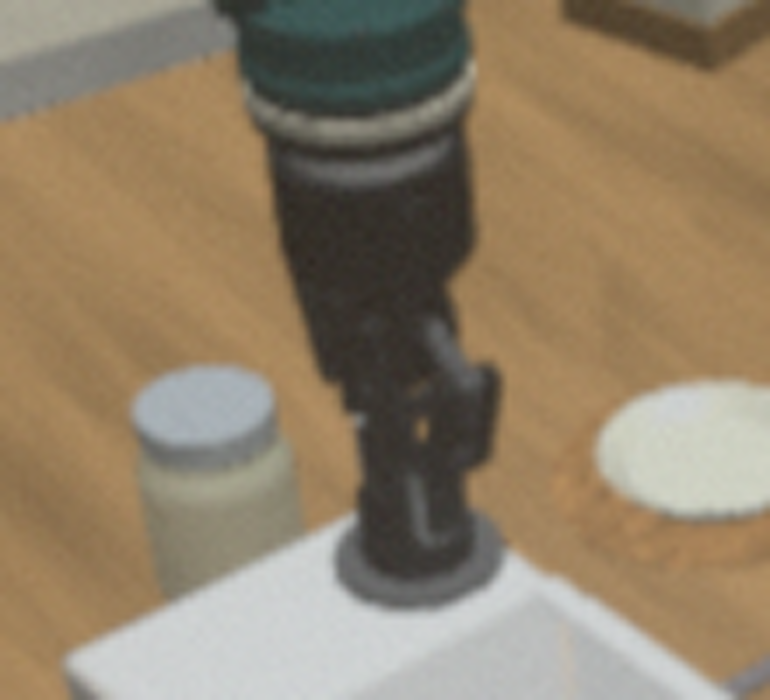

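The bar is centred between the pads. I'll grip and turn clockwise.

```bash
python3 -m crank '[[255,[0,0,0],[0,0,0]],[255,[0,0,0],[0,0,0]],[255,[0,0,0],[0,0,0]],[255,[0,0,0],[0,0,0]],[255,[0,0,0],[0,0,7]],[255,[0,0,0],[0,0,7]],[255,[0,0,0],[0,0,7]],[255,[0,0,0],[0,0,7]],[255,[0,0,0],[0,0,7]],[255,[0,0,0],[0,0,7]],[255,[0,0,0],[0,0,7]],[255,[0,0,0],[0,0,7]]]' 40; python3 -c "
from station import manip
s=manip.get_state();print(s['wrist_torque'],s['eef_rot'])"; python3 -m crank '[[255,[0,0,0],[0,0,7]],[255,[0,0,0],[0,0,7]],[255,[0,0,0],[0,0,5]],[255,[0,0,0],[0,0,0]],[255,[0,0,0],[0,0,0]]]';python3 -c "
from station import manip
s=manip.get_state();print(s['wrist_torque'],s['eef_rot'])"
```

```text
time_s: 46.4
ee_pos: [0.6669, -0.2054, 0.0941]
eef_rot: [179.9, 0.0, 122.3]
force: [1.4, 4.5, 4.7]
width: 0.0133
[ 0.90513705 -0.20742072  0.07446441] [1.79903207e+02 2.24050984e-02 1.22315732e+02]
time_s: 46.9
ee_pos: [0.667, -0.2053, 0.0941]
eef_rot: [179.9, -0.0, 103.6]
force: [3.4, 5.1, 5.0]
width: 0.0134
[ 1.03819745 -0.3891314  -0.01323358] [ 1.79881955e+02 -1.48171305e-02  1.03590775e+02]
```

```bash
python3 -m crank '[[255,[0,0,0],[0,0,2]],[255,[0,0,0],[0,0,2]],[255,[0,0,0],[0,0,0]]]';python3 -c "
from station import manip
s=manip.get_state();print(s['wrist_torque'],s['eef_rot'])"; python3 -m crank '[[255,[0,0,0],[0,0,2]],[255,[0,0,0],[0,0,2]],[255,[0,0,0],[0,0,0]]]';python3 -c "
from station import manip
s=manip.get_state();print(s['wrist_torque'],s['eef_rot'])"
```

```text
time_s: 47.2
ee_pos: [0.6671, -0.2053, 0.0941]
eef_rot: [179.9, -0.0, 99.6]
force: [2.1, 4.3, 5.0]
width: 0.0129
[ 0.97481268 -0.4060045   0.24236929] [ 1.79874201e+02 -1.83822915e-02  9.95545091e+01]
time_s: 47.5
ee_pos: [0.6672, -0.206, 0.0942]
eef_rot: [179.9, 0.1, 95.6]
force: [2.8, -0.3, 6.4]
width: 0.0132
[ 0.02927449 -0.57808098  0.79892882] [1.79875162e+02 5.26736468e-02 9.55947757e+01]
```

Torque climbed to 0.8 N m, so the dial is at its stop. I'll release, lift straight up and check.

```bash
python3 -m crank '[[255,[0,0,0],[0,0,-1.5]],[147,[0,0,0],[0,0,0]],[147,[0,0,0],[0,0,0]],[147,[0,0,0],[0,0,0]],[147,[0,0,-0.03],[0,0,0]],[147,[0,0,-0.045],[0,0,0]],[147,[0,0,-0.045],[0,0,0]],[147,[0,-0.045,0],[0,0,0]],[147,[0,-0.045,0],[0,0,0]],[147,[0,-0.045,0],[0,0,0]],[147,[0,-0.045,0],[0,0,0]],[147,[0,0,0],[0,0,0]]]'; python3 - <<'E'
from h import *
for n in("top","scene","wrist"): cv2.imwrite(f"pics/{n}30.png",manip.capture(n)[:,:,::-1])
im=cv2.imread("pics/top30.png");crop(im,200,80,400,230,4,"pics/t30c.png")
E
```

```text
time_s: 48.7
ee_pos: [0.4831, -0.2278, 0.2138]
eef_rot: [-179.9, -0.0, 96.9]
force: [0.0, -0.1, -0.7]
width: 0.0365
```

View pics/top30.png

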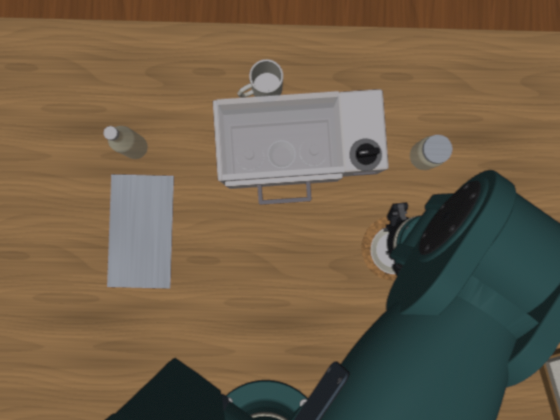

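View pics/scene30.png

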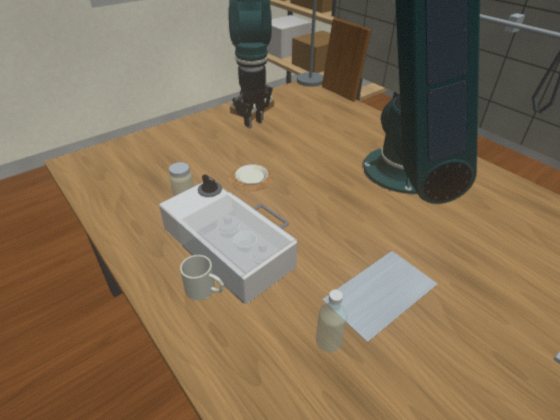

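View pics/wrist30.png

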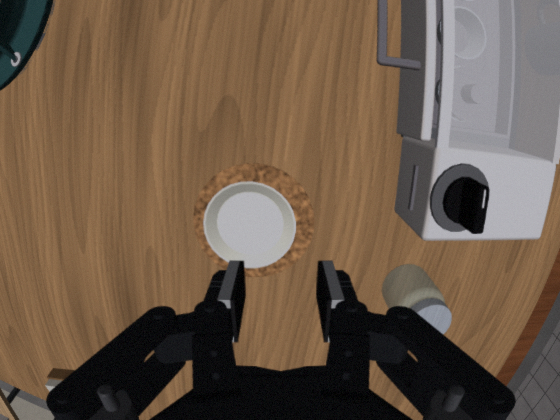

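View pics/t30c.png

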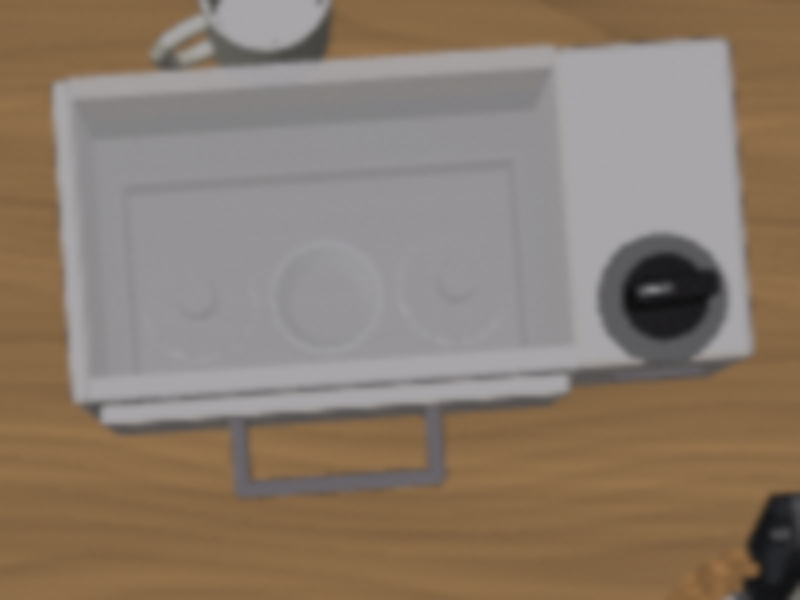

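```bash
python3 - <<'E'
from h import *
m=manip.camera_model("wrist")
s=[(205,225),(215,197),(249,182),(280,195),(295,222),(287,250),(250,268),(215,250)]
print("saucer",fitcircle(s,.058,.017,[.46,-.297],m=m))
mm=[(195,215),(210,185),(250,165),(295,183),(313,220),(300,255),(255,276),(205,250)]
print("mat",fitcircle(mm,None,.001,[.46,-.297],m=m))
# dial bar white line
im=cv2.imread("pics/wrist30.png");c=cv2.resize(im[150:250,410:530],None,fx=6,fy=6,interpolation=cv2.INTER_CUBIC)
cv2.imwrite("pics/w30c.png",np.clip(c.astype(float)*1.8+20,0,255).astype(np.uint8))
E
```

```text
saucer (array([ 0.4582, -0.2964]), array([-0.0024, -0.0019, -0.0011, -0.0026, -0.0021, -0.0028, -0.0015,
       -0.0029]))
mat (array([ 0.4615, -0.2982,  0.0753]), array([ 0.0007, -0.0016,  0.0009, -0.0002,  0.0007, -0.001 ,  0.0002,
        0.0003]))
```

View pics/w30c.png

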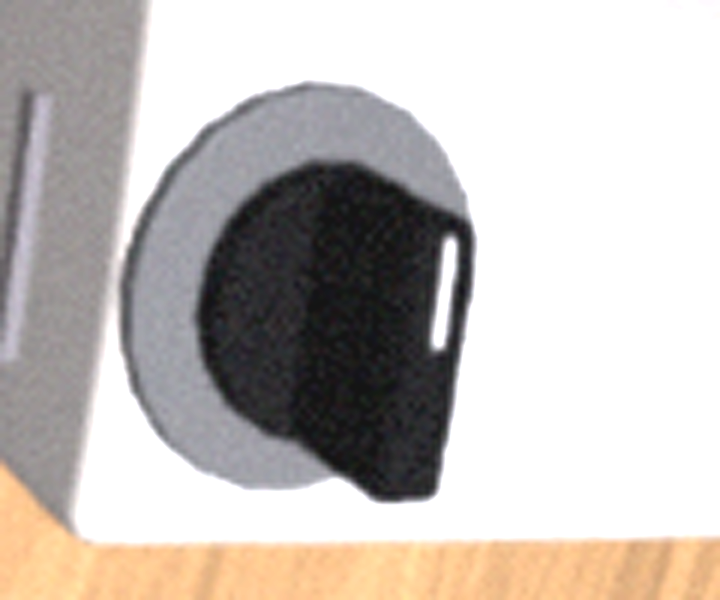

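```bash
python3 - <<'E'
from h import *
g=lambda x,y:(410+(x+.5)/6-.5,150+(y+.5)/6-.5)
a=px2w("wrist",*g(450,235),.144);b=px2w("wrist",*g(437,348),.144);d=b-a
print("dial line",a,b,np.degrees(np.arctan2(d[1],d[0])))
h=lambda x,y,z:px2w("top",200+(x+.5)/4-.5,80+(y+.5)/4-.5,z)
a,b=h(243,490,.07),h(441,478,.07); print("handle mid",(a+b)/2)
for n,x,y in(("knobA",200,301),("knobB",458,286)): print(n,h(x,y,.08))
print("w1",h(329,297,.044))
E
```

```text
dial line [ 0.6643 -0.1854  0.144 ] [ 0.6676 -0.2026  0.144 ] -79.14130638879391
handle mid [ 0.562  -0.0322  0.07  ]
knobA [0.6622 0.05   0.08  ]
knobB [ 0.6742 -0.0945  0.08  ]
w1 [ 0.672  -0.0224  0.044 ]
```

The dial line reads 1.47 rad and the saucer is about 4 mm off the mat's centre. The drawer matches shut to about 1.5 mm. The knob readings through the roof are rough, so I'll look once more from closer above.

```bash
python3 -m crank '[[147,[0.028,0.035,0],[0,0,0]],[147,[0.028,0.035,0],[0,0,0]],[147,[0.028,0.035,0],[0,0,0]],[147,[0.028,0.035,0],[0,0,0]],[147,[0,0,0],[0,0,0]],[147,[0,0,0],[0,0,0]]]'; python3 - <<'E'
from h import *
e=manip.get_state(); print(e["ee_pos"])
m=manip.camera_model("wrist"); im=manip.capture("wrist")[:,:,::-1];cv2.imwrite("pics/w31.png",im)
c=im[60:330,280:520]; c=cv2.resize(c,None,fx=2.8,fy=2.2,interpolation=cv2.INTER_CUBIC)
cv2.imwrite("pics/w31c.png",c)
for p in ([.6651,.0513,.08],[.6651,.0513,.058],[.672,-.0224,.044],[.6789,-.0961,.08],[.6789,-.0961,.058]): print(p,w2px("wrist",p,m))
E
```

```text
time_s: 49.45
ee_pos: [0.6139, -0.0986, 0.2123]
eef_rot: [-179.9, -0.0, 97.2]
force: [0.1, -0.2, -0.7]
width: 0.0365
[ 0.6139 -0.0986  0.2123]
[0.6651, 0.0513, 0.08] [355.7967  43.9936]
[0.6651, 0.0513, 0.058] [350.922   47.7698]
[0.672, -0.0224, 0.044] [344.9908 119.114 ]
[0.6789, -0.0961, 0.08] [346.4177 196.3939]
[0.6789, -0.0961, 0.058] [342.4421 190.5525]
```

View pics/w31.png

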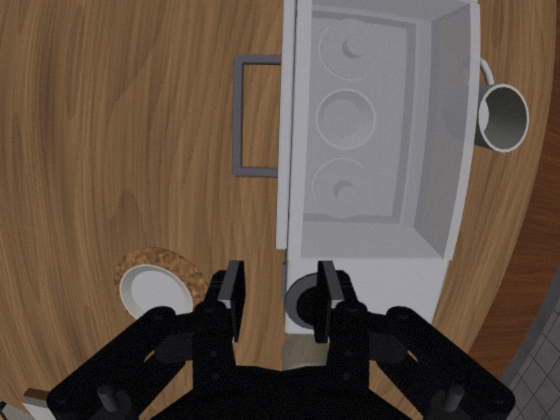

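```bash
python3 - <<'E'
from h import *
im=cv2.imread("pics/w31.png"); c=im[5:225,300:400]; c=cv2.resize(c,None,fx=2.7,fy=2.7,interpolation=cv2.INTER_CUBIC)
a=cv2.resize(im[5:90,305:395],None,fx=4.4,fy=4.4,interpolation=cv2.INTER_CUBIC);b=cv2.resize(im[145:230,305:395],None,fx=4.4,fy=4.4,interpolation=cv2.INTER_CUBIC)
o=np.hstack([a,b]).astype(float); o=(o-110)*2.2+60
cv2.imwrite("pics/w31d.png",np.clip(o,0,255).astype(np.uint8))
E
```

```text
(no output)
```

View pics/w31d.png

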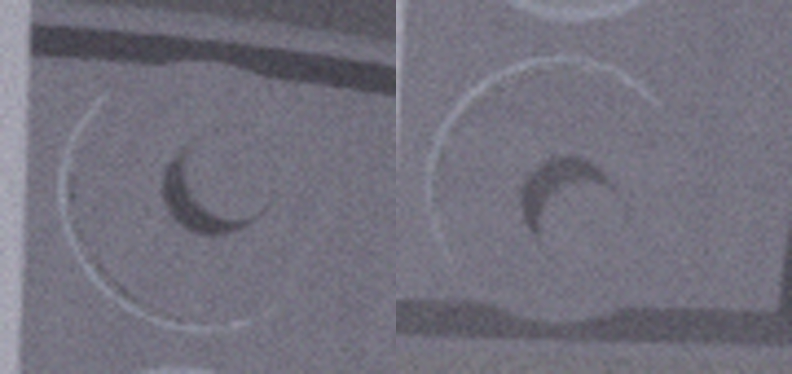

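The knob tops read (357,45) and (348,197), against predicted (356,44) and (346,196) for seated pots. Both are nested and upright, and the robot is clear of everything, so I'll hand in.

```bash
python3 -c "
from station import manip
s=manip.get_state();print(s['time_s'],s['force'],s['dq'])
print(manip.finish_job())"
```

```text
49.5 [-0.17536532 -0.7348568   0.33384735] [-1.43918623 -1.15710545 -0.91410183 -0.03976806 -0.0284589  -0.07849407]
the job is handed in; nothing more can be done
None
```

The job is done and handed in at 49.5 s; no verdict was reported. I dragged the saucer onto the mat and pulled the drawer to its stop. The two pots present went into wells 2 and 0. I then pushed the drawer shut and turned the dial to its stop.

**Last checks:**
- **Saucer:** about 4 mm from the mat's centre (limit 19 mm).
- **Drawer:** about 1–2 mm from shut by image, after 20 N against the stop (limit 8 mm).
- **Pots:** knob tops within about 2 px (1–2 mm) of where seated, upright pots should show (limit 4 mm).
- **Dial:** about 1.47 rad by image (needs 1.35 rad), with torque rising at the stop.
- **Bystanders:** bottle and jar look unmoved, and the gripper is clear of everything.

**What went wrong or disagreed:**
- **Saucer, first pass:** the fingers passed over the rim. The real fingertips sit about 30 mm behind the reported TCP, so I worked from touch and images after that.
- **Knock:** one pot was knocked about 25 mm on the plate, and I measured it again before gripping.
- **Seating check:** my press on the first pot's knob reached 60 N on the fingertips and nudged the drawer in about 4 mm. It stayed far enough out, and I corrected for it when placing the second pot.
- **Top view:** it put the knobs 3–5 mm off the wells when seen through the roof. The closer wrist view did not confirm that.

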